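Load the waiting board into the empty dock

ROBOT

A 6-joint arm with a two-finger parallel gripper is mounted at the origin on the work surface. World frame = base frame: x ahead of the robot, y to its left, z up, the work surface at z = 0. Lengths are in m, angles in rad, forces in N, time in s.
With the tool pointing down it reaches from about 0.425 to 1.125 m from the base axis. Payload 14.9 kg.
Tool frame: the origin (TCP) lies midway between the tips of the shut fingers; the grasp point (between the pads) lies 19 mm behind it; z points along the fingers, y is the line along which they close (so a half turn about z gives the same grasp; the last joint's range is limited). The gripper opens to 91 mm and grips with 3 to 60 N. Pads are 32 mm wide; open, the fingers measure 118 mm over their backs; the gripper's body (76 mm by 178 mm) begins 60 mm behind the grasp point.
Start: joints at [-1.149, 0.379, 1.734, -0, 1.028, -0.033], TCP at [0.307, -0.629, 0.177] pointing down, gripper open.
Joint ranges: [-2.77, 2.77], [-0.74, 2.19], [0, 2.66], [-1.06, 4.2], [0.31, 2.87], [-3.08, 3.08]. Speed limits (rad/s): [1.89, 1.89, 2.39, 3.14, 3.14, 3.14].

INTERFACE

Orientations are given as a unit quaternion [w, x, y, z].
In Python, from station import read_state, get_image, get_calibration, finish_job gives the robot as it stands.
- The arm moves only by the tool move_arm, never from a script. Its argument "series" is a list of rows, each an object of numbers: "x", "y", "z": the shift along the tool's x, y, z in units of 40 mm (1.0 is 40 mm); "rx", "ry", "rz": the turn, a rotation vector about the tool's x, y, z in units of 5 degrees (1.0 is 5 degrees); "claw": the opening, from -1 (shut) to 1 (fully open). In form: [{"x": .., "y": .., "z": .., "rx": .., "ry": .., "rz": .., "claw": ..}, ...]. A call has 1 to 5 rows; each row is the pose to reach, as a shift and turn from the pose commanded when the call began, along the tool's axes at that moment; what a row does not reach only later rows make up. A row lasts 1/12 s, in which the tool goes at most 41.7 mm and 7.16 degrees, less where a joint would pass 70% of its speed; a pose out of reach is approached as far as the arm can. A call with a gripper value outside its range is refused whole. The fingers move at their own pace and stop on an object; the grip force is fixed at half the most. Time passes only in rows, so rows that repeat a pose let the fingers close. It gives the time, the measured TCP pose, the force, the opening and the grip force at its end, in the units of the state.
- read_state(): the state, without advancing time (a new reading comes with each control period).
- get_image(name): name is "side" or "top" or "wrist"; returns the picture (480x640x3 uint8, red, green, blue); there is no depth.
- get_calibration(name): a dict with "camera_matrix" (3x3 intrinsics, pixels), "eye" and "attitude" of the camera in the world. Camera axes: x right, y down, z forward; pixel columns grow to the right and rows downward; lengths in m; the calibration is good to about 2 mm. A picture is of the moment at which its call begins: read the wrist's pose just before it. get_calibration takes no time and is no camera call; for the wrist camera it gives the pose at the moment of the call.
- finish_job(): hands the job in; it is judged then, once.
The state is a dict: "t": time; "joints": joint angles; "dq": joint speeds; "effort": joint torques, N m; "eef_pos": TCP position; "ee_rot": TCP orientation; "contact_force": force on the tool from outside, world axes, zero at the start; "ft_torque": the same for the moment, N m; "gripper_width": finger opening in m; "grasp_force": force on a finger pad.
Only numpy, scipy, OpenCV 4.12 (cv2) and the standard library are available. Lean on these libraries where they do the work, as an engineer would, in place of code of your own. Each camera call takes 0.05 s, during which the arm holds its last target. There are 200 camera calls.

TASK

One dock of the twin programming dock already holds a circuit board; the other is empty. Slide the keeper of the empty dock fully open, push the waiting board along the bench into that dock until it is home against the back, then slide that keeper fully closed behind it. Leave the docked board, its keeper and the other things on the bench as they are.

Things in the scene. Friction and masses are not known exactly. Their poses are not given: they have to be found in the camera images.
- rack: Fixed aluminium twin dock. Two bays side by side, open at -x: boards go in along +x; the bench (z = 0) is their floor. Origin on the bench midway between the bays, level with a docked board's centre. Walls 22 mm high, back wall face at x = 50 mm, middle wall 14 mm thick, side walls y = 135 to 145 mm either side; flared mouths begin at x = -108 mm; keeper bars cross at x = -67 to -55 mm.
- left_dock (a point): Left bay, 128 mm wide (centre at rack y = +71 mm): the point on the bench where a board's origin lies when home. Axes as the rack.
- right_dock (a point): Right bay, 128 mm wide (centre at rack y = -71 mm): the same point.
- left_keeper (a joint): Left keeper's slide in m: 0 = closed (its bar, z 4 to 16 mm, reaches 35 mm into the left mouth and blocks it), 0.045 = fully open (bar clear of the mouth). Opens towards the rack's +y. Stays where it is left; moves with about 2 N.
- right_keeper (a joint): Right keeper's slide in m: 0 = closed, 0.045 = fully open. Opens towards the rack's -y; otherwise a mirror image of the left.
- left_knob (a point): Centre of the top of the left keeper's upright round black knob (18 mm diameter, from z = 16 to 60 mm). Closed it is at x = -61, y = +175 mm in the rack's frame. A guide bridge 22 mm high (its outer face at rack y = 161 mm) stands inward of it; beneath is a 3 mm plate.
- right_knob (a point): The same point of the right keeper's knob (mirror image: rack y = -175 mm closed).
- new_board: The waiting board: green circuit board on a black carrier, 100 (x) x 120 (y) x 12 mm, parts on top up to 17 mm, about 0.28 kg, lying loose on the bench in front of the rack, its +x edge (with a brass contact strip) roughly towards the rack. Origin at the centre of the underside. Too wide to grip.
- docked_board: An identical board already home in one of the two bays, left or right. Origin at the centre of the underside.
- spool: Solder spool, upright, 60 mm diameter, 50 mm high, a bystander to the left. Origin at the underside's centre.
- jar: Amber jar, 56 mm diameter, 65 mm high, a bystander to the right. Origin at the underside's centre.
- screwdriver: Screwdriver, 170 mm long, lying on the bench to the right, a bystander. Its length is along its own x.
There are look-alikes about, which are no part of the job. Leave any purple or red look-alike of the new_board alone.

How it is judged:
On the way, in this order (a step that is already met when the one before it is completed fails the run):
1. the empty dock's keeper is fully open while the board still waits outside (((y of docked_board in the frame of rack below 0 m and value of joint left_keeper above 0.04 m and x of new_board in the frame of rack below -0.09 m) or (y of docked_board in the frame of rack above 0 m and value of joint right_keeper above 0.04 m and x of new_board in the frame of rack below -0.09 m))), for 0.1 s.
2. the waiting board is home in the empty dock, keeper still open (((y of docked_board in the frame of rack below 0 m and x of new_board in the frame of left_dock between -0.005 and 0.004 m and y of new_board in the frame of left_dock between -0.007 and 0.007 m and height (world z) of new_board below 0.004 m and angle between new_board's own z axis and vertical below 0.05 rad and value of joint left_keeper above 0.036 m) or (y of docked_board in the frame of rack above 0 m and x of new_board in the frame of right_dock between -0.005 and 0.004 m and y of new_board in the frame of right_dock between -0.007 and 0.007 m and height (world z) of new_board below 0.004 m and angle between new_board's own z axis and vertical below 0.05 rad and value of joint right_keeper above 0.036 m))), for 0.2 s.
At the end, for the whole second after the job is handed in: The new board lies flat and at rest in the dock that was empty, its centre from 5 mm short of to 4 mm past the home point and within 7 mm sideways; that dock's keeper is closed to within 10 mm; the docked board is within 10 mm of where it was, with its keeper closed to within 12 mm (((y of docked_board in the frame of rack below 0 m and x of new_board in the frame of left_dock between -0.005 and 0.004 m and y of new_board in the frame of left_dock between -0.007 and 0.007 m and height (world z) of new_board below 0.004 m and angle between new_board's own z axis and vertical below 0.05 rad and value of joint left_keeper below 0.01 m and value of joint right_keeper below 0.012 m and distance of docked_board from where it was at the start of the episode below 0.01 m and linear speed of new_board below 0.01 m/s) or (y of docked_board in the frame of rack above 0 m and x of new_board in the frame of right_dock between -0.005 and 0.004 m and y of new_board in the frame of right_dock between -0.007 and 0.007 m and height (world z) of new_board below 0.004 m and angle between new_board's own z axis and vertical below 0.05 rad and value of joint right_keeper below 0.01 m and value of joint left_keeper below 0.012 m and distance of docked_board from where it was at the start of the episode below 0.01 m and linear speed of new_board below 0.01 m/s))); the robot touches nothing.
It fails at once if the board that was already docked is shifted by more than 10 mm (distance of docked_board from where it was at the start of the episode above 0.01 m).
It fails at once if the occupied dock's keeper is opened by more than 12 mm ((y of docked_board in the frame of rack below 0 m and value of joint right_keeper above 0.012 m) or (y of docked_board in the frame of rack above 0 m and value of joint left_keeper above 0.012 m)).
It fails at once if the solder spool is shifted by more than 25 mm (distance of spool from where it was at the start of the episode above 0.025 m).
It fails at once if the jar is shifted by more than 25 mm (distance of jar from where it was at the start of the episode above 0.025 m).
It fails at once if the screwdriver is shifted by more than 25 mm (distance of screwdriver from where it was at the start of the episode above 0.025 m).
It also fails if it takes over 72 s, if anything falls off the work surface, if the arm or the gripper's body presses on something with over 40 N, if the wrist force passes 120 N, or if a joint passes its speed limit or range.

## Working session

There is one attempt and no reset: what is moved stays moved. The work goes in short steps, Python scripts to look and compute and a tool call to move; the robot and the scene stay as the last step left them, time stands still between calls to the robot, and variables do not carry over. Pictures are saved under pics/ and viewed, at most 10 in all, crops included, and the job is handed in when it is done.

Besides the shell and the picture viewer there is one more tool, called after "Emit:" as name(argument=value, ...) on one line, values as JSON. move_arm: Moves the arm, as the interface text tells. Its arguments: {"type":"object","properties":{"series":{"type":"array","items":{"type":"object","properties":{"x":{"type":"number"},"y":{"type":"number"},"z":{"type":"number"},"rx":{"type":"number"},"ry":{"type":"number"},"rz":{"type":"number"},"claw":{"type":"number"}}}}},"required":["series"]}

```bash
mkdir -p pics; python3 - <<'E'
from station import *
import cv2
for n in("top","side"):
    cv2.imwrite(f"pics/{n}0.png",get_image(n)[:,:,::-1]); c=get_calibration(n); print(n,c)
s=read_state(); print(s['t'],s['eef_pos'],s['ee_rot'])
E
```

```text
top {'camera_matrix': array([[538.95299373,   0.        , 323.25470718],
       [  0.        , 538.95299373, 232.51599619],
       [  0.        ,   0.        ,   1.        ]]), 'eye': array([ 0.36577343, -0.00921493,  1.29804878]), 'attitude': array([ 0.04530917, -0.70096273,  0.71042996, -0.04344649])}
side {'camera_matrix': array([[508.96777433,   0.        , 318.51124253],
       [  0.        , 508.96777433, 245.21991706],
       [  0.        ,   0.        ,   1.        ]]), 'eye': array([0.07393596, 0.59441087, 0.78442898]), 'attitude': array([ 0.1290376 , -0.2764646 ,  0.8739741 , -0.37826696])}
0.1 [ 0.30731973 -0.62850688  0.17613743] [-4.91908792e-04  9.74258821e-01  2.25431805e-01 -9.47505797e-05]
```

View pics/top0.png

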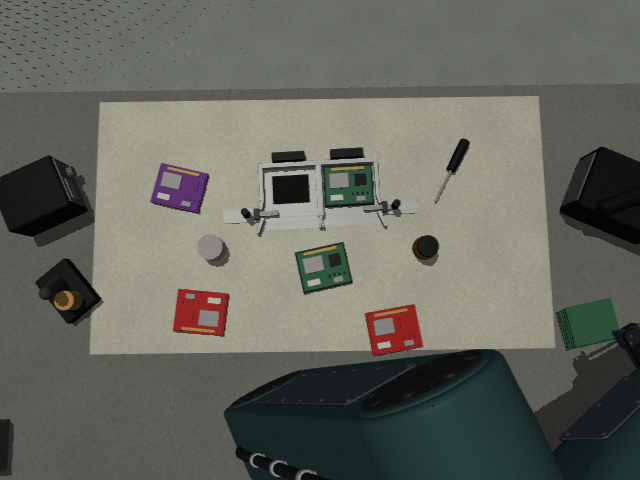

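View pics/side0.png

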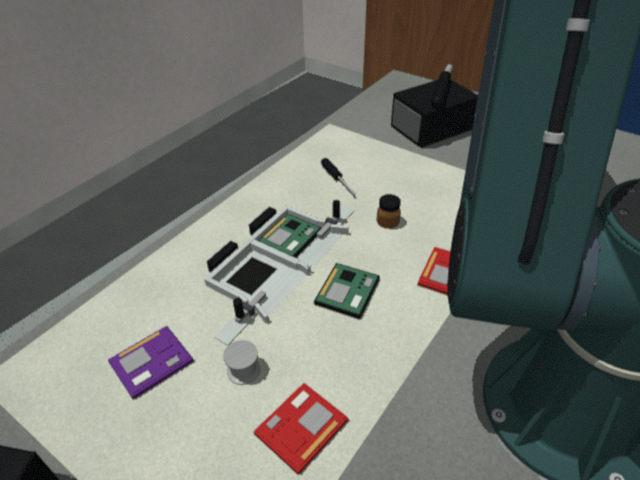

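The top view shows green boards at (348,186), docked in the right bay, and at (323,268), waiting. Red ones are at (201,312) and (394,330), a purple one at (180,188). The left bay (291,189) is empty. The green board at (323,268) fits new_board: it is loose, in front of the rack, with its brass strip towards it. I'll confirm with a crop.

```bash
cat > h.py <<'E'
import numpy as np, cv2
from scipy.spatial.transform import Rotation as R
from station import *
def rot(q): return R.from_quat(np.roll(q,-1)).as_matrix()
def px2w(n,uv,z,c=None):
    c=c or get_calibration(n)
    d=rot(c['attitude'])@np.linalg.inv(c['camera_matrix'])@np.array([*uv,1.])
    e=np.array(c['eye']); return e+d*(z-e[2])/d[2]
def w2px(n,p,c=None):
    c=c or get_calibration(n)
    q=c['camera_matrix']@rot(c['attitude']).T@(np.array(p)-c['eye']); return q[:2]/q[2]
E
python3 - <<'E'
from h import *
im=cv2.imread('pics/top0.png')
cv2.imwrite('pics/crop0.png',cv2.resize(im[140:300,215:425],(798,608),interpolation=cv2.INTER_CUBIC)[:600])
# green board mask
hsv=cv2.cvtColor(im,cv2.COLOR_BGR2HSV)
for n,(u,v,z) in dict(board=(323,268,.012),docked=(348,186,.012),spool=(210,249,.0),jar=(426,247,.0),lk=(245,213,.06),rk=(396,204,.06)).items(): print(n,px2w('top',(u,v),z).round(3))
E
```

```text
board [ 0.443 -0.005  0.012]
docked [ 0.641 -0.069  0.012]
spool [0.493 0.268 0.   ]
jar [ 0.491 -0.255  0.   ]
lk [0.57  0.175 0.06 ]
rk [ 0.587 -0.177  0.06 ]
```

View pics/crop0.png

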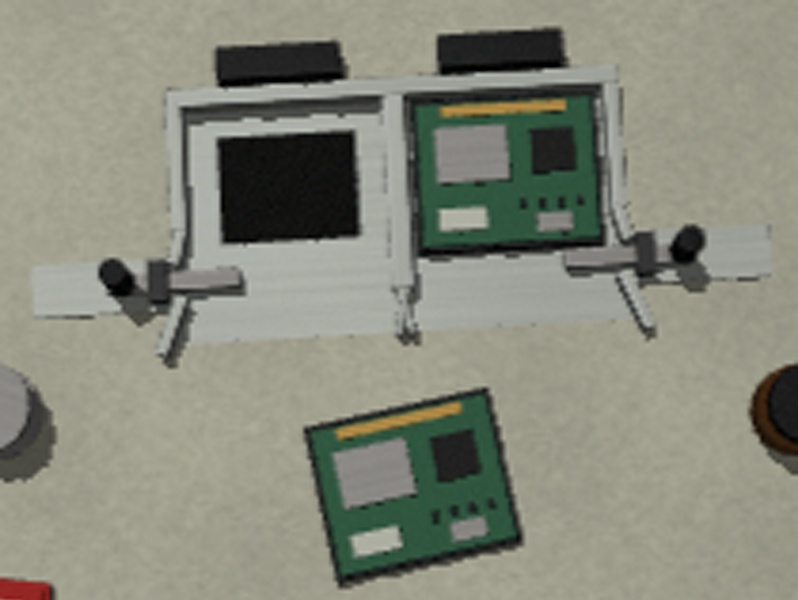

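```bash
python3 - <<'E'
from h import *
from scipy.optimize import least_squares
c=get_calibration('top')
f=lambda u,v:(u/3.8+215,v/3.8+140)
def show(n,u,v,z): p=px2w('top',f(u,v),z,c); print(n,p[:2].round(4)); return p[:2]
bl=show('outBL',168,91,.022);br=show('outBR',617,69,.022); print('w',np.linalg.norm(bl-br))
l=show('lk',115,271,.06); r=show('rk',690,236,.06); print('kn',np.linalg.norm(l-r))
show('inBL',186,106,.022);show('inBR',602,86,.022);show('mid',396,97,.022)
P=[show('b',*q,.012) for q in((306,429),(488,389),(523,540),(340,579))]
P=np.array(P);print('sizes',[np.linalg.norm(P[i]-P[i-1]).round(4) for i in range(4)],P.mean(0))
for a,b in((1,0),(2,3)): d=P[b]-P[a];print('yaw from y edge',np.degrees(np.arctan2(-d[0],d[1])))
for a,b in((3,0),(2,1)): d=P[b]-P[a];print('yaw from x edge',np.degrees(np.arctan2(d[1],d[0])))
D=np.array([show('d',*q,.012) for q in((411,97),(597,88),(606,243),(422,250))]);print(D.mean(0))
d=l-r; print('rack yaw',np.degrees(np.arctan2(-d[0],d[1])),np.degrees(np.arctan2(-(bl-br)[0],(bl-br)[1])))
E
```

```text
outBL [0.6967 0.1463]
outBR [ 0.7071 -0.1407]
w 0.287131169950105
lk [0.5743 0.1739]
rk [ 0.5912 -0.1788]
kn 0.35314384792652764
inBL [0.6868 0.1348]
inBR [ 0.6961 -0.1308]
mid [0.6907 0.0007]
b [0.4799 0.0601]
b [ 0.5037 -0.055 ]
b [ 0.4084 -0.0752]
b [0.3857 0.0395]
sizes [np.float64(0.0964), np.float64(0.1175), np.float64(0.0974), np.float64(0.1169)] [ 0.4444293  -0.00761078]
yaw from y edge 11.675311078988148
yaw from y edge 11.210809673262355
yaw from x edge 12.328556068743225
yaw from x edge 11.965665428766558
d [ 0.6932 -0.0088]
d [ 0.6974 -0.1285]
d [ 0.5962 -0.1318]
d [ 0.5933 -0.0145]
[ 0.64500369 -0.070921  ]
rack yaw 2.7413614755160416 2.067125621429895
```

```bash
cat >> h.py <<'E'
RK=np.array([.642,0.0]); RY=np.radians(2.3)
def r2w(x,y): c,s=np.cos(RY),np.sin(RY); return RK+[c*x-s*y,s*x+c*y]
def w2r(x,y): c,s=np.cos(RY),np.sin(RY); d=np.array([x,y])-RK; return np.array([c*d[0]+s*d[1],-s*d[0]+c*d[1]])
def att(psi,tilt=0):  # tool x at rack-frame heading psi deg, z down; tilt: deg, tips lean towards rack -x
    M=R.from_euler('z',psi,degrees=True)*R.from_euler('x',180,degrees=True)
    return R.from_euler('z',RY)*R.from_euler('y',tilt,degrees=True)*M
def go(rx,ry,z,psi=None,tilt=0):
    s=read_state(); R0=R.from_matrix(rot(s['ee_rot'])); p=np.array(s['eef_pos'])
    w=np.array([*r2w(rx,ry),z])-p
    print('t',round(s['t'],2),'rack',w2r(*p[:2]).round(4),'z',p[2].round(4),'F',np.round(s['contact_force'],1),'w',round(s['gripper_width'],4),'g',round(s['grasp_force'],1))
    print('shift',(R0.inv().apply(w)/.04).round(2),'dist',np.linalg.norm(w).round(3))
    if psi is not None: print('turn',(np.degrees((R0.inv()*att(psi,tilt)).as_rotvec())/5).round(2))
E
python3 -c "
from h import *
print(w2r(.4444,-.0076),r2w(0,.071)); go(-.061,.175,.15,0)"
```

```text
[-0.19774581  0.00033616] [0.63915064 0.0709428 ]
t 0.1 rack [-0.3596 -0.6146] z 0.1761 F [ 0.5 -0.5 -0.2] w 0.091 g 0.0
shift [ 14.79 -15.06   0.67] dist 0.845
turn [-0.01  0.    4.75]
```

Emit:
move_arm(series=[{"x": 0.7, "y": -0.7, "rz": 1.2, "claw": 1}, {"x": 1.4, "y": -1.4, "rz": 2.4, "claw": 1}, {"x": 2.1, "y": -2.1, "rz": 3.6, "claw": 1}, {"x": 2.8, "y": -2.8, "rz": 4.75, "claw": 1}, {"x": 3.5, "y": -3.5, "rz": 4.75, "claw": 1}])

```text
invalid input at $.series[0]: expected keys x, y, z, rx, ry, rz, claw
```

```bash
python3 -c "
from h import *
go(-.061,.175,.12,0)"
```

```text
t 0.1 rack [-0.3596 -0.6146] z 0.1761 F [ 0.5 -0.5 -0.2] w 0.091 g 0.0
shift [ 14.79 -15.06   1.42] dist 0.846
turn [-0.01  0.    4.75]
```

All keys are required.

Emit:
move_arm(series=[{"x": 0.7, "y": -0.7, "z": 0, "rx": 0, "ry": 0, "rz": 1.2, "claw": 1}, {"x": 1.4, "y": -1.4, "z": 0, "rx": 0, "ry": 0, "rz": 2.4, "claw": 1}, {"x": 2.1, "y": -2.1, "z": 0, "rx": 0, "ry": 0, "rz": 3.6, "claw": 1}, {"x": 2.8, "y": -2.8, "z": 0, "rx": 0, "ry": 0, "rz": 4.75, "claw": 1}, {"x": 3.5, "y": -3.5, "z": 0, "rx": 0, "ry": 0, "rz": 4.75, "claw": 1}])

```text
t: 0.52
eef_pos: [0.3718, -0.4397, 0.1764]
ee_rot: [-0.0, 1.0, 0.017, -0.0]
contact_force: [0.6, 0.8, 0.2]
gripper_width: 0.0914
grasp_force: 0.0
```

```bash
python3 -c "
from h import *
go(-.061,.175,.12,0)"
```

```text
t 0.52 rack [-0.2876 -0.4285] z 0.1764 F [0.6 0.8 0.2] w 0.0914 g 0.0
shift [  5.56 -15.12   1.42] dist 0.647
turn [-0.    0.   -0.08]
```

Emit:
move_arm(series=[{"x": 0.35, "y": -0.9, "z": 0, "rx": 0, "ry": 0, "rz": 0, "claw": 1}, {"x": 0.7, "y": -1.8, "z": 0, "rx": 0, "ry": 0, "rz": 0, "claw": 1}, {"x": 1.05, "y": -2.7, "z": 0, "rx": 0, "ry": 0, "rz": 0, "claw": 1}, {"x": 1.4, "y": -3.6, "z": 0, "rx": 0, "ry": 0, "rz": 0, "claw": 1}, {"x": 1.75, "y": -4.5, "z": 0, "rx": 0, "ry": 0, "rz": 0, "claw": 1}])

```text
t: 0.93
eef_pos: [0.4345, -0.2571, 0.1766]
ee_rot: [-0.0, 1.0, 0.02, -0.0]
contact_force: [1.0, -1.0, 0.6]
gripper_width: 0.0911
grasp_force: 0.0
```

Emit:
move_arm(series=[{"x": 0.35, "y": -0.9, "z": 0, "rx": 0, "ry": 0, "rz": 0, "claw": 1}, {"x": 0.7, "y": -1.8, "z": 0, "rx": 0, "ry": 0, "rz": 0, "claw": 1}, {"x": 1.05, "y": -2.7, "z": 0, "rx": 0, "ry": 0, "rz": 0, "claw": 1}, {"x": 1.4, "y": -3.6, "z": 0, "rx": 0, "ry": 0, "rz": 0, "claw": 1}, {"x": 1.75, "y": -4.5, "z": 0, "rx": 0, "ry": 0, "rz": 0, "claw": 1}])

```text
t: 1.35
eef_pos: [0.4972, -0.0743, 0.1767]
ee_rot: [-0.0, 1.0, 0.02, 0.0]
contact_force: [0.2, -1.3, -0.2]
gripper_width: 0.0912
grasp_force: 0.0
```

Emit:
move_arm(series=[{"x": 0.35, "y": -0.9, "z": 0, "rx": 0, "ry": 0, "rz": 0, "claw": 0.2}, {"x": 0.7, "y": -1.8, "z": 0, "rx": 0, "ry": 0, "rz": 0, "claw": 0.2}, {"x": 1.05, "y": -2.7, "z": 0, "rx": 0, "ry": 0, "rz": 0, "claw": 0.2}, {"x": 1.4, "y": -3.6, "z": 0, "rx": 0, "ry": 0, "rz": 0, "claw": 0.2}, {"x": 1.75, "y": -4.5, "z": 0, "rx": 0, "ry": 0, "rz": 0, "claw": 0.2}])

```text
t: 1.77
eef_pos: [0.5599, 0.1085, 0.1766]
ee_rot: [0.0, 1.0, 0.02, -0.0]
contact_force: [-0.1, -1.3, 0.3]
gripper_width: 0.0609
grasp_force: 0.0
```

```bash
python3 -c "
from h import *
go(-.061,.175,.12,0)
cv2.imwrite('pics/wr1.png',get_image('wrist')[:,:,::-1]);c=get_calibration('wrist');print(c)
print(w2px('wrist',[*r2w(-.061,.175),.06],c))"
```

```text
t 1.77 rack [-0.0777  0.1117] z 0.1766 F [-0.1 -1.3  0.3] w 0.0609 g 0.0
shift [ 0.42 -1.58  1.42] dist 0.087
turn [0. 0. 0.]
{'camera_matrix': array([[405.6727079 ,   0.        , 322.45309651],
       [  0.        , 405.6727079 , 247.13073972],
       [  0.        ,   0.        ,   1.        ]]), 'eye': array([0.64434189, 0.1160298 , 0.3867874 ]), 'attitude': array([ 0.10563147,  0.71406846, -0.68457022, -0.10154721])}
[250.26254979 210.79966401]
```

View pics/wr1.png

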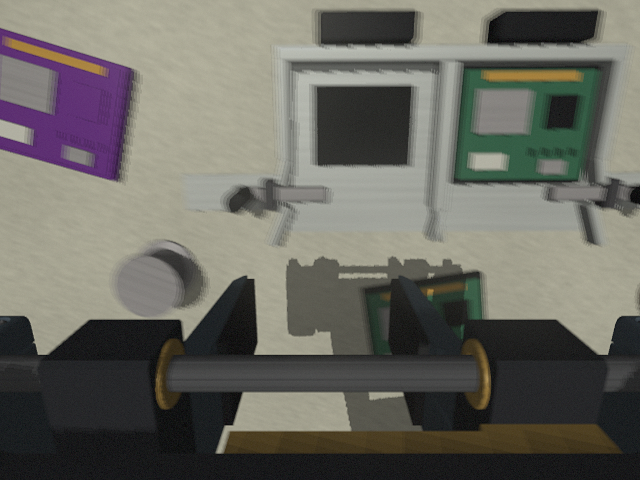

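The wrist view, blurred by motion, shows the empty left bay and the left knob near (240,200); predicted (250,211). I'll settle above it and measure again.

Emit:
move_arm(series=[{"x": 0.1, "y": -0.4, "z": 0.3, "rx": 0, "ry": 0, "rz": 0, "claw": 0.2}, {"x": 0.2, "y": -0.8, "z": 0.6, "rx": 0, "ry": 0, "rz": 0, "claw": 0.2}, {"x": 0.4, "y": -1.2, "z": 0.9, "rx": 0, "ry": 0, "rz": 0, "claw": 0.2}, {"x": 0.4, "y": -1.5, "z": 1.2, "rx": 0, "ry": 0, "rz": 0, "claw": 0.2}, {"x": 0.4, "y": -1.5, "z": 1.2, "rx": 0, "ry": 0, "rz": 0, "claw": 0.2}])

```text
t: 2.23
eef_pos: [0.5719, 0.1682, 0.1262]
ee_rot: [0.0, 1.0, 0.021, -0.002]
contact_force: [-0.6, -0.3, -0.5]
gripper_width: 0.0547
grasp_force: 0.0
```

```bash
python3 -c "
from h import *
go(-.061,.175,.03,0)
get_image('wrist')
cv2.imwrite('pics/wr2.png',get_image('wrist')[:,:,::-1]);c=get_calibration('wrist')
go(-.061,.175,.03,0)
for p in ((-.061,.175,.06),(-.061,.175,.016),(.05,.135,.022),(.05,.007,.022),(.05,-.007,.022),(.06,.145,.022)): print(p,w2px('wrist',[*r2w(*p[:2]),p[2]],c).round(1))"
```

```text
t 2.23 rack [-0.0633  0.1709] z 0.1262 F [-0.6 -0.3 -0.5] w 0.0547 g 0.0
shift [ 0.07 -0.1   2.4 ] dist 0.096
turn [0.01 0.04 0.02]
t 2.33 rack [-0.0626  0.1695] z 0.1282 F [-0.5  0.   0.7] w 0.055 g 0.0
shift [ 0.04 -0.14  2.46] dist 0.098
turn [0.   0.02 0.01]
(-0.061, 0.175, 0.06) [314.1 242.3]
(-0.061, 0.175, 0.016) [315.1 227.2]
(0.05, 0.135, 0.022) [369.6  80.3]
(0.05, 0.007, 0.022) [546.4  80.6]
(0.05, -0.007, 0.022) [565.7  80.6]
(0.06, 0.145, 0.022) [356.1  65.3]
```

View pics/wr2.png

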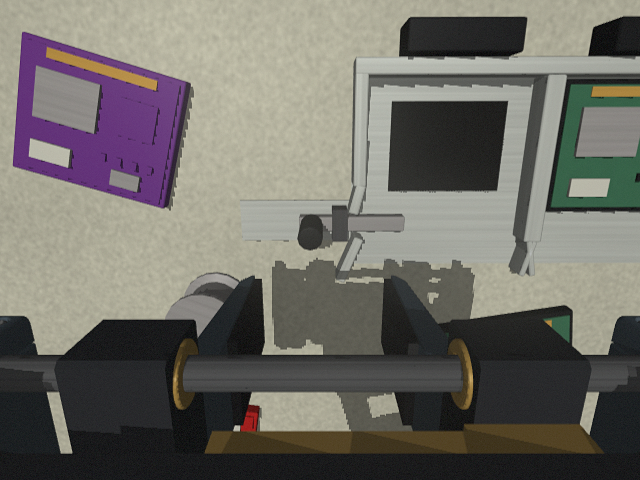

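The settled view shows the knob top at (310,239), predicted (314,242). The back inner corner is at (369,77), predicted (370,80). That moves the rack about 2 mm further in x. I'll descend, grip the knob and open the keeper.

Emit:
move_arm(series=[{"x": 0.08, "y": -0.18, "z": 0.7, "rx": 0, "ry": 0, "rz": 0, "claw": 0.2}, {"x": 0.08, "y": -0.18, "z": 1.4, "rx": 0, "ry": 0, "rz": 0, "claw": 0.2}, {"x": 0.08, "y": -0.18, "z": 2.1, "rx": 0, "ry": 0, "rz": 0, "claw": 0.2}, {"x": 0.08, "y": -0.18, "z": 2.4, "rx": 0, "ry": 0, "rz": 0, "claw": 0.2}, {"x": 0.08, "y": -0.18, "z": 2.4, "rx": 0, "ry": 0, "rz": 0, "claw": 0.2}])

```text
t: 2.75
eef_pos: [0.5748, 0.1732, 0.0309]
ee_rot: [0.0, 1.0, 0.02, -0.002]
contact_force: [-0.7, 0.3, -1.1]
gripper_width: 0.0547
grasp_force: 0.0
```

Emit:
move_arm(series=[{"x": 0, "y": 0, "z": 0, "rx": 0, "ry": 0, "rz": 0, "claw": -0.8}, {"x": 0, "y": 0, "z": 0, "rx": 0, "ry": 0, "rz": 0, "claw": -0.8}, {"x": 0, "y": 0, "z": 0, "rx": 0, "ry": 0, "rz": 0, "claw": -0.8}, {"x": 0, "y": 0, "z": 0, "rx": 0, "ry": 0, "rz": 0, "claw": -0.8}, {"x": 0, "y": 0, "z": 0, "rx": 0, "ry": 0, "rz": 0, "claw": -0.8}])

```text
t: 3.17
eef_pos: [0.5769, 0.1745, 0.0338]
ee_rot: [-0.0, 1.0, 0.02, 0.001]
contact_force: [-0.3, 0.0, -0.6]
gripper_width: 0.0244
grasp_force: 0.0
```

```bash
sed -i 's/\[.642,0.0\]/[.644,0.0]/' h.py; python3 -c "
from h import *
go(-.061,.22,.03,0)"
```

```text
t 3.17 rack [-0.06   0.177] z 0.0338 F [-0.3  0.  -0.6] w 0.0244 g 0.0
shift [-0.02 -1.07  0.09] dist 0.043
turn [-0.   -0.02  0.  ]
```

Emit:
move_arm(series=[{"x": 0, "y": 0, "z": 0, "rx": 0, "ry": 0, "rz": 0, "claw": -0.9}, {"x": 0, "y": 0, "z": 0, "rx": 0, "ry": 0, "rz": 0, "claw": -0.9}, {"x": 0, "y": 0, "z": 0, "rx": 0, "ry": 0, "rz": 0, "claw": -0.9}, {"x": 0, "y": -0.2, "z": 0, "rx": 0, "ry": 0, "rz": 0, "claw": -0.9}, {"x": 0, "y": -0.4, "z": 0, "rx": 0, "ry": 0, "rz": 0, "claw": -0.9}])

```text
t: 3.58
eef_pos: [0.5757, 0.1908, 0.0327]
ee_rot: [-0.0, 1.0, 0.02, -0.0]
contact_force: [0.2, -0.6, -0.7]
gripper_width: 0.0045
grasp_force: 0.0
```

Emit:
move_arm(series=[{"x": 0, "y": -0.2, "z": 0, "rx": 0, "ry": 0, "rz": 0, "claw": -0.9}, {"x": 0, "y": -0.4, "z": 0, "rx": 0, "ry": 0, "rz": 0, "claw": -0.9}, {"x": 0, "y": -0.6, "z": 0, "rx": 0, "ry": 0, "rz": 0, "claw": -0.9}, {"x": 0, "y": -0.72, "z": 0, "rx": 0, "ry": 0, "rz": 0, "claw": -0.9}, {"x": 0, "y": -0.78, "z": 0, "rx": 0, "ry": 0, "rz": 0, "claw": -0.9}])

```text
t: 4.0
eef_pos: [0.5743, 0.2225, 0.0327]
ee_rot: [-0.0, 1.0, 0.021, 0.0]
contact_force: [0.1, 0.4, 0.5]
gripper_width: 0.0044
grasp_force: 0.0
```

```bash
python3 -c "
from h import *
go(-.061,.22,.03,0)"
```

```text
t 4.0 rack [-0.0607  0.2251] z 0.0327 F [0.1 0.4 0.5] w 0.0044 g 0.0
shift [-0.01  0.13  0.07] dist 0.006
turn [-0.   -0.    0.01]
```

```bash
python3 -c "
from h import *
a=get_image('side')[:,:,::-1];b=get_image('top')[:,:,::-1]
cv2.imwrite('pics/s3.png',np.hstack([cv2.resize(a[180:380,160:360],(400,400)),cv2.resize(b[140:300,200:360],(400,400))]))"
```

```text
(no output)
```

View pics/s3.png

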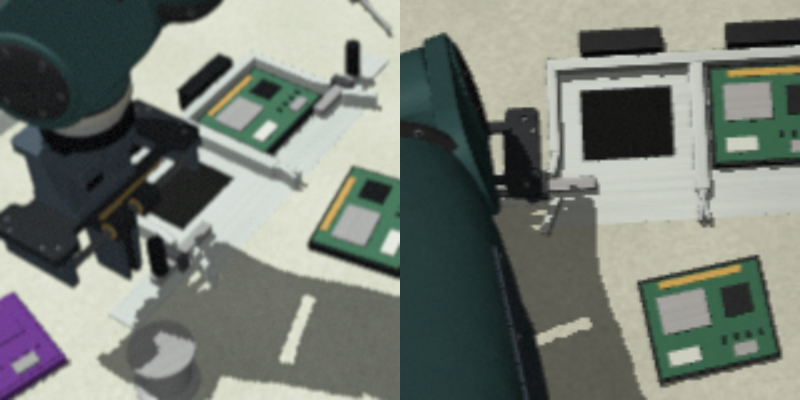

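```bash
python3 -c "
from h import *
s=read_state();p=np.array(s['eef_pos']);print(p)
f=lambda q:((q-[160,180])*2).round(0)
g=lambda q:((q-[200,140])*2.5).round(0)+[400,0]
for nm,P in dict(tcp=p,knobtop=[*r2w(-.061,.175),.06],knobbot=[*r2w(-.061,.175),.016],backcorner=[*r2w(.05,-.135),.022],platecorner=[*r2w(0,.071),0],docked=[*r2w(0,-.071),.012]).items(): print(nm,f(w2px('side',P)),g(w2px('top',P)))
c=get_calibration('wrist');print('tcp in wrist',w2px('wrist',p,c))
a=cv2.imread('pics/side0.png')
for dx in (0,.02,.04): print(dx, f(w2px('side',[*r2w(-.061-dx,.175),.06])))
"
```

```text
[0.57434077 0.22198816 0.03268231]
tcp [125. 290.] [467. 184.]
knobtop [156. 237.] [515. 176.]
knobbot [162. 267.] [521. 184.]
backcorner [255.  55.] [836.  53.]
platecorner [182. 189.] [627. 120.]
docked [258. 106.] [772. 109.]
tcp in wrist [321.70790122 279.70430075]
0 [156. 237.]
0.02 [173. 245.]
0.04 [190. 254.]
```

The picture shows the keeper still closed, with the knob at (157,257) in the crop as predicted, so the fingers missed it. I'll probe gently back towards the knob to locate it by touch.

Emit:
move_arm(series=[{"x": 0, "y": 0.12, "z": 0, "rx": 0, "ry": 0, "rz": 0, "claw": -0.9}, {"x": 0, "y": 0.24, "z": 0, "rx": 0, "ry": 0, "rz": 0, "claw": -0.9}, {"x": 0, "y": 0.36, "z": 0, "rx": 0, "ry": 0, "rz": 0, "claw": -0.9}, {"x": 0, "y": 0.48, "z": 0, "rx": 0, "ry": 0, "rz": 0, "claw": -0.9}, {"x": 0, "y": 0.55, "z": 0, "rx": 0, "ry": 0, "rz": 0, "claw": -0.9}])

```text
t: 4.52
eef_pos: [0.5753, 0.1985, 0.0327]
ee_rot: [0.0, 1.0, 0.02, -0.0]
contact_force: [-0.4, -0.0, 0.1]
gripper_width: 0.0044
grasp_force: 0.0
```

Emit:
move_arm(series=[{"x": 0, "y": 0.05, "z": 0, "rx": 0, "ry": 0, "rz": 0, "claw": -0.9}, {"x": 0, "y": 0.1, "z": 0, "rx": 0, "ry": 0, "rz": 0, "claw": -0.9}, {"x": 0, "y": 0.15, "z": 0, "rx": 0, "ry": 0, "rz": 0, "claw": -0.9}, {"x": 0, "y": 0.2, "z": 0, "rx": 0, "ry": 0, "rz": 0, "claw": -0.9}, {"x": 0, "y": 0.2, "z": 0, "rx": 0, "ry": 0, "rz": 0, "claw": -0.9}])

```text
t: 4.93
eef_pos: [0.5756, 0.1913, 0.0327]
ee_rot: [0.0, 1.0, 0.02, -0.0]
contact_force: [0.1, 0.1, -0.1]
gripper_width: 0.0044
grasp_force: 0.0
```

```bash
python3 -c "
from h import *
go(-.061,.22,.03,0)
a=get_image('side')[:,:,::-1];b=get_image('wrist')[:,:,::-1]
cv2.imwrite('pics/s4.png',np.hstack([cv2.resize(a[230:380,170:300],(416,480),interpolation=2),cv2.resize(b[60:360,200:450],(384,480))]))"
```

```text
t 4.93 rack [-0.0607  0.1939] z 0.0327 F [ 0.1  0.1 -0.1] w 0.0044 g 0.0
shift [-0.01 -0.65  0.07] dist 0.026
turn [0. 0. 0.]
```

View pics/s4.png

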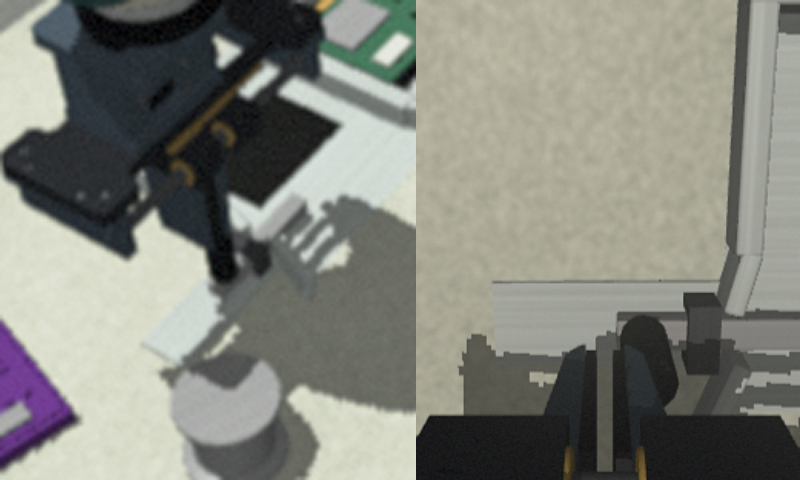

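```bash
python3 -c "
from h import *
c=get_calibration('wrist');s=read_state();p=s['eef_pos']
for q,z in (((364,303),.06),((350,270),.016)): w=px2w('wrist',q,z,c); print(w, w2r(*w[:2]))
print(w2px('wrist',p,c), w2px('wrist',[*r2w(-.061,.175),.06],c),w2px('wrist',[*r2w(-.061,.175),.016],c))
F=lambda q:(q-[170,230])*3.2
for P in (p,[*r2w(-.061,.175),.06],[*r2w(-.061,.175),.016]): print(F(w2px('side',P)))
"
```

```text
[0.57497823 0.17074309 0.06      ] [-0.06211394  0.17337551]
[0.57588661 0.17477728 0.016     ] [-0.06104439  0.17736999]
[321.75765841 279.66887131] [360.75320475 300.91607066] [353.99329721 269.9299688 ]
[202.49830498 269.56751836]
[218.05911791 218.88713453]
[227.02344951 266.76044512]
```

```bash
python3 -c "
from h import *
c=get_calibration('wrist');s=read_state();p=np.array(s['eef_pos']);M=rot(s['ee_rot'])
for x in(-.016,0,.016):
  for z in (0,-.04,-.079): print(x,z,w2px('wrist',p+M@[x,.0275,z],c).round(0))
print(s['joints'])
im=cv2.imread('pics/wr2.png')[220:440,150:490]
cv2.imwrite('pics/f.png',cv2.resize(im,(800,518),interpolation=2))
"
```

```text
-0.016 0 [370. 306.]
-0.016 -0.04 [380. 343.]
-0.016 -0.079 [394. 396.]
0 0 [371. 280.]
0 -0.04 [382. 312.]
0 -0.079 [396. 359.]
0.016 0 [372. 252.]
0.016 -0.04 [383. 279.]
0.016 -0.079 [399. 319.]
[2.82785848e-01 4.39886982e-01 1.97210260e+00 7.30258428e-06
 7.29579020e-01 1.81332220e+00]
```

View pics/f.png

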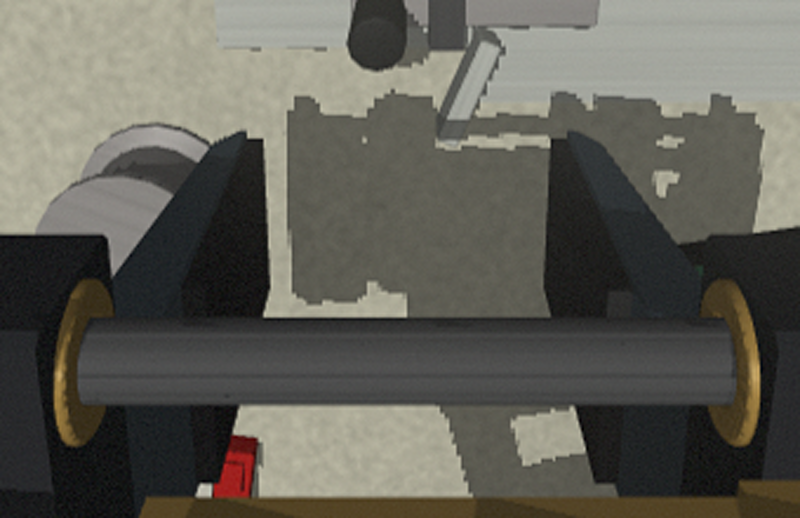

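The enlarged view shows the fingertips at (384,279) and (382,342). They fit a point 40 mm short of the reported TCP, at z = -0.04 in the tool frame. So the fingers end about 40 mm higher than reported and passed over the knob. I'll redo the grip 40 mm lower and watch the force.

Emit:
move_arm(series=[{"x": 0, "y": 0.16, "z": 0, "rx": 0, "ry": 0, "rz": 0, "claw": 0.2}, {"x": 0, "y": 0.32, "z": 0, "rx": 0, "ry": 0, "rz": 0, "claw": 0.2}, {"x": 0, "y": 0.47, "z": 0, "rx": 0, "ry": 0, "rz": 0, "claw": 0.2}, {"x": 0, "y": 0.47, "z": 0, "rx": 0, "ry": 0, "rz": 0, "claw": 0.2}, {"x": 0, "y": 0.47, "z": 0, "rx": 0, "ry": 0, "rz": 0, "claw": 0.2}])

```text
t: 5.45
eef_pos: [0.5764, 0.1722, 0.0327]
ee_rot: [0.0, 1.0, 0.02, -0.0]
contact_force: [-0.2, 0.1, -0.9]
gripper_width: 0.0349
grasp_force: 0.0
```

Emit:
move_arm(series=[{"x": 0, "y": 0, "z": 0, "rx": 0, "ry": 0, "rz": 0, "claw": 0.2}, {"x": 0, "y": 0, "z": 0, "rx": 0, "ry": 0, "rz": 0, "claw": 0.2}, {"x": 0, "y": 0, "z": 0, "rx": 0, "ry": 0, "rz": 0, "claw": 0.2}, {"x": 0, "y": 0, "z": 0.15, "rx": 0, "ry": 0, "rz": 0, "claw": 0.2}, {"x": 0, "y": 0, "z": 0.3, "rx": 0, "ry": 0, "rz": 0, "claw": 0.2}])

```text
t: 5.87
eef_pos: [0.5766, 0.173, 0.0205]
ee_rot: [-0.0, 1.0, 0.02, 0.0]
contact_force: [-0.2, -0.6, 0.4]
gripper_width: 0.0545
grasp_force: 0.0
```

Emit:
move_arm(series=[{"x": 0, "y": 0, "z": 0.15, "rx": 0, "ry": 0, "rz": 0, "claw": 0.2}, {"x": 0, "y": 0, "z": 0.3, "rx": 0, "ry": 0, "rz": 0, "claw": 0.2}, {"x": 0, "y": 0, "z": 0.45, "rx": 0, "ry": 0, "rz": 0, "claw": 0.2}, {"x": 0, "y": 0, "z": 0.6, "rx": 0, "ry": 0, "rz": 0, "claw": 0.2}, {"x": 0, "y": 0, "z": 0.65, "rx": 0, "ry": 0, "rz": 0, "claw": 0.2}])

```text
t: 6.28
eef_pos: [0.5758, 0.1726, -0.0065]
ee_rot: [0.0, 1.0, 0.02, -0.001]
contact_force: [-0.4, -0.4, -0.1]
gripper_width: 0.0547
grasp_force: 0.0
```

Emit:
move_arm(series=[{"x": 0, "y": 0, "z": 0, "rx": 0, "ry": 0, "rz": 0, "claw": -0.9}, {"x": 0, "y": 0, "z": 0, "rx": 0, "ry": 0, "rz": 0, "claw": -0.9}, {"x": 0, "y": 0, "z": 0, "rx": 0, "ry": 0, "rz": 0, "claw": -0.9}, {"x": 0, "y": 0, "z": 0, "rx": 0, "ry": 0, "rz": 0, "claw": -0.9}, {"x": 0, "y": 0, "z": 0, "rx": 0, "ry": 0, "rz": 0, "claw": -0.9}])

```text
t: 6.7
eef_pos: [0.5766, 0.1728, -0.0049]
ee_rot: [-0.0, 1.0, 0.02, 0.0]
contact_force: [0.3, 1.6, 0.6]
gripper_width: 0.0242
grasp_force: 0.8
```

Emit:
move_arm(series=[{"x": 0, "y": 0, "z": 0, "rx": 0, "ry": 0, "rz": 0, "claw": -0.9}, {"x": 0, "y": 0, "z": 0, "rx": 0, "ry": 0, "rz": 0, "claw": -0.9}, {"x": 0, "y": 0, "z": 0, "rx": 0, "ry": 0, "rz": 0, "claw": -0.9}])

```text
t: 6.95
eef_pos: [0.5766, 0.174, -0.0049]
ee_rot: [-0.001, 1.0, 0.02, 0.0]
contact_force: [-1.5, 12.6, 0.4]
gripper_width: 0.0176
grasp_force: 30.0
```

```bash
python3 -c "
from h import *
go(-.061,.22,-.01,0)"
```

```text
t 6.95 rack [-0.0603  0.1766] z -0.0049 F [-1.5 12.6  0.4] w 0.0176 g 30.0
shift [-0.02 -1.09  0.13] dist 0.044
turn [-0.02 -0.01 -0.  ]
```

Gripped: width 17.6 mm, grip force 30 N. Now I'll open by 45 mm.

Emit:
move_arm(series=[{"x": 0, "y": -0.2, "z": 0, "rx": 0, "ry": 0, "rz": 0, "claw": -0.9}, {"x": 0, "y": -0.4, "z": 0, "rx": 0, "ry": 0, "rz": 0, "claw": -0.9}, {"x": 0, "y": -0.6, "z": 0, "rx": 0, "ry": 0, "rz": 0, "claw": -0.9}, {"x": 0, "y": -0.8, "z": 0, "rx": 0, "ry": 0, "rz": 0, "claw": -0.9}, {"x": 0, "y": -1.0, "z": 0, "rx": 0, "ry": 0, "rz": 0, "claw": -0.9}])

```text
t: 7.37
eef_pos: [0.5749, 0.2135, -0.0049]
ee_rot: [0.0, 1.0, 0.02, 0.0]
contact_force: [-1.8, -1.7, 6.6]
gripper_width: 0.0171
grasp_force: 30.0
```

Emit:
move_arm(series=[{"x": 0, "y": -0.08, "z": 0, "rx": 0, "ry": 0, "rz": 0, "claw": -0.9}, {"x": 0, "y": -0.14, "z": 0, "rx": 0, "ry": 0, "rz": 0, "claw": -0.9}, {"x": 0, "y": -0.14, "z": 0, "rx": 0, "ry": 0, "rz": 0, "claw": -0.9}])

```text
t: 7.62
eef_pos: [0.5746, 0.2191, -0.005]
ee_rot: [0.0, 1.0, 0.021, 0.0]
contact_force: [-1.8, 0.6, 6.2]
gripper_width: 0.0172
grasp_force: 30.0
```

```bash
python3 -c "
from h import *
go(-.061,.22,-.01,0)"
```

```text
t 7.62 rack [-0.0605  0.2217] z -0.005 F [-1.8  0.6  6.2] w 0.0172 g 30.0
shift [-0.01  0.04  0.13] dist 0.005
turn [ 0.   -0.    0.01]
```

Emit:
move_arm(series=[{"x": 0, "y": -0.05, "z": 0, "rx": 0, "ry": 0, "rz": 0, "claw": -0.9}, {"x": 0, "y": -0.08, "z": 0, "rx": 0, "ry": 0, "rz": 0, "claw": -0.9}, {"x": 0, "y": -0.08, "z": 0, "rx": 0, "ry": 0, "rz": 0, "claw": -0.9}])

```text
t: 7.87
eef_pos: [0.5745, 0.2195, -0.005]
ee_rot: [0.002, 1.0, 0.021, -0.0]
contact_force: [2.2, -28.9, 11.9]
gripper_width: 0.0173
grasp_force: 30.0
```

Emit:
move_arm(series=[{"x": 0, "y": 0, "z": 0, "rx": 0, "ry": 0, "rz": 0, "claw": 0.2}, {"x": 0, "y": 0, "z": 0, "rx": 0, "ry": 0, "rz": 0, "claw": 0.2}, {"x": 0, "y": 0, "z": 0, "rx": 0, "ry": 0, "rz": 0, "claw": 0.2}, {"x": 0, "y": 0, "z": 0, "rx": 0, "ry": 0, "rz": 0, "claw": 0.2}, {"x": 0, "y": 0, "z": -0.6, "rx": 0, "ry": 0, "rz": 0, "claw": 0.2}])

```text
t: 8.28
eef_pos: [0.5717, 0.221, 0.0154]
ee_rot: [0.001, 1.0, 0.02, -0.003]
contact_force: [-0.5, 0.3, 0.2]
gripper_width: 0.0477
grasp_force: 0.0
```

Emit:
move_arm(series=[{"x": 0, "y": 0, "z": -0.8, "rx": 0, "ry": 0, "rz": 0, "claw": 0.2}, {"x": 0, "y": 0, "z": -1.6, "rx": 0, "ry": 0, "rz": 0, "claw": 0.2}, {"x": 0, "y": 0, "z": -2.4, "rx": 0, "ry": 0, "rz": 0, "claw": 0.2}, {"x": 0, "y": 0, "z": -2.4, "rx": 0, "ry": 0, "rz": 0, "claw": 0.2}])

```text
t: 8.62
eef_pos: [0.5775, 0.2231, 0.1208]
ee_rot: [-0.001, 1.0, 0.02, 0.004]
contact_force: [1.2, 0.1, 1.2]
gripper_width: 0.0541
grasp_force: 0.0
```

```bash
python3 -c "
from h import *
go(-.198,-.085,.06,90)
get_image('wrist');cv2.imwrite('pics/wr5.png',get_image('wrist')[:,:,::-1]);c=get_calibration('wrist')
for q in ((-.061,.175,.06),(-.061,.22,.06)): print(w2px('wrist',[*r2w(*q[:2]),q[2]],c))
"
```

```text
t 8.62 rack [-0.0575  0.2255] z 0.1208 F [1.2 0.1 1.2] w 0.0541 g 0.0
shift [-3.53  7.76  1.48] dist 0.346
turn [  0.05  -0.09 -17.99]
[394.23554827 251.36665089]
[328.67889667 251.32347449]
```

View pics/wr5.png

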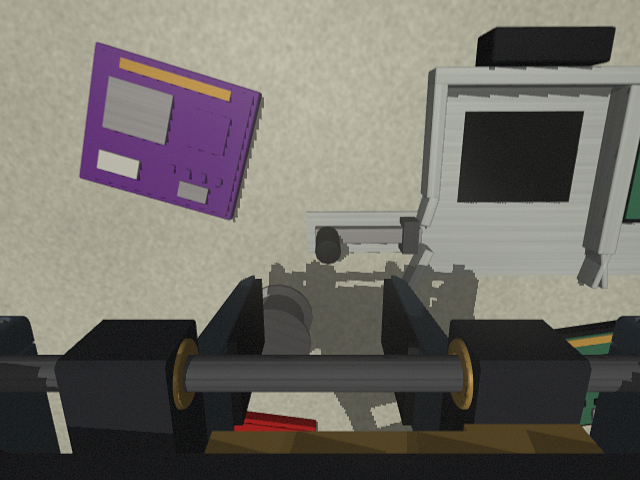

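The view shows the knob at (328,250), the predicted open position, and the keeper bar is out of the mouth. The stop was felt at 29 N. Next, rotate for the sideways push.

Emit:
move_arm(series=[{"x": 0, "y": 0.6, "z": 0, "rx": 0, "ry": 0, "rz": -1.4, "claw": 0.3}, {"x": 0, "y": 1.2, "z": 0, "rx": 0, "ry": 0, "rz": -2.8, "claw": 0.3}, {"x": 0, "y": 1.8, "z": 0, "rx": 0, "ry": 0, "rz": -4.2, "claw": 0.3}, {"x": 0, "y": 2.4, "z": 0, "rx": 0, "ry": 0, "rz": -5.6, "claw": 0.3}, {"x": 0, "y": 3.0, "z": 0, "rx": 0, "ry": 0, "rz": -7.0, "claw": 0.3}])

```text
t: 9.13
eef_pos: [0.5781, 0.1006, 0.1129]
ee_rot: [-0.0, 0.946, 0.323, -0.001]
contact_force: [0.8, 0.4, -0.1]
gripper_width: 0.0596
grasp_force: 0.0
```

Emit:
move_arm(series=[{"x": 0, "y": 0, "z": 0, "rx": 0, "ry": 0, "rz": -1.4, "claw": 0.3}, {"x": 0, "y": 0, "z": 0, "rx": 0, "ry": 0, "rz": -2.8, "claw": 0.3}, {"x": 0, "y": 0, "z": 0, "rx": 0, "ry": 0, "rz": -4.2, "claw": 0.3}, {"x": 0, "y": 0, "z": 0, "rx": 0, "ry": 0, "rz": -5.6, "claw": 0.3}, {"x": 0, "y": 0, "z": 0, "rx": 0, "ry": 0, "rz": -7.0, "claw": 0.3}])

```text
t: 9.55
eef_pos: [0.5782, 0.1016, 0.1129]
ee_rot: [-0.001, 0.806, 0.592, -0.001]
contact_force: [0.0, -0.1, 0.0]
gripper_width: 0.0595
grasp_force: 0.0
```

Emit:
move_arm(series=[{"x": 0, "y": 0, "z": 0, "rx": 0, "ry": 0, "rz": -1.4, "claw": 0.3}, {"x": 0, "y": 0, "z": 0, "rx": 0, "ry": 0, "rz": -2.8, "claw": 0.3}, {"x": 0, "y": 0, "z": 0, "rx": 0, "ry": 0, "rz": -4.0, "claw": 0.3}, {"x": 0, "y": 0, "z": 0, "rx": 0, "ry": 0, "rz": -4.0, "claw": 0.3}])

```text
t: 9.88
eef_pos: [0.5782, 0.1017, 0.113]
ee_rot: [-0.001, 0.691, 0.723, -0.001]
contact_force: [0.4, 0.0, -0.2]
gripper_width: 0.0592
grasp_force: 0.0
```

```bash
python3 - <<'E'
s=open('h.py').read()
s=s[:s.index('def go')]+'''TIP=np.array([0,0,-.04])  # real fingertips in the tool frame
def go(rx,ry,z,psi=None,tilt=0):  # shift/turn to bring the real tip midpoint to rack rx,ry, height z
    s=read_state(); R0=R.from_matrix(rot(s['ee_rot'])); p=np.array(s['eef_pos'])
    R1=R0 if psi is None else att(psi,tilt); tip=p+R0.apply(TIP)
    w=np.array([*r2w(rx,ry),z])-R1.apply(TIP)-p
    print('t',round(s['t'],2),'tip rack',w2r(*tip[:2]).round(4),'z',tip[2].round(4),'F',np.round(s['contact_force'],1),'w',round(s['gripper_width'],4),'q',np.round(s['joints'],2))
    print('shift',(R0.inv().apply(w)/.04).round(2),'turn',(np.degrees((R0.inv()*R1).as_rotvec())/5).round(2))
'''
open('h.py','w').write(s)
from h import *
go(-.185,-.105,.09,90)
for q in ((394,330),(415,305),(368,315)): w=px2w('top',q,.012); print(w2r(*w[:2]))
E
```

```text
t 9.88 tip rack [-0.0616  0.1042] z 0.153 F [ 0.4  0.  -0.2] w 0.0592 q [0.13 0.29 1.99 0.   0.86 0.09]
shift [-5.21 -3.11  1.58] turn [-0.03  0.    0.06]
[-0.35556014 -0.15597048]
[-0.30010002 -0.20957443]
[-0.31751511 -0.0971842 ]
```

Emit:
move_arm(series=[{"x": -0.8, "y": -0.5, "z": 0, "rx": 0, "ry": 0, "rz": 0, "claw": 0.3}, {"x": -1.6, "y": -1.0, "z": 0, "rx": 0, "ry": 0, "rz": 0, "claw": 0.3}, {"x": -2.4, "y": -1.5, "z": 0, "rx": 0, "ry": 0, "rz": 0, "claw": 0.3}, {"x": -3.2, "y": -2.0, "z": 0, "rx": 0, "ry": 0, "rz": 0, "claw": 0.3}, {"x": -4.0, "y": -2.5, "z": 0, "rx": 0, "ry": 0, "rz": 0, "claw": 0.3}])

```text
t: 10.3
eef_pos: [0.484, -0.0632, 0.1137]
ee_rot: [-0.001, 0.694, 0.72, -0.0]
contact_force: [1.2, -0.8, 0.2]
gripper_width: 0.0594
grasp_force: 0.0
```

Emit:
move_arm(series=[{"x": -0.6, "y": -0.3, "z": 0.4, "rx": 0, "ry": 0, "rz": 0, "claw": 0.3}, {"x": -1.2, "y": -0.6, "z": 0.8, "rx": 0, "ry": 0, "rz": 0.06, "claw": 0.3}, {"x": -1.2, "y": -0.6, "z": 1.2, "rx": 0, "ry": 0, "rz": 0.06, "claw": 0.3}, {"x": -1.2, "y": -0.6, "z": 1.6, "rx": 0, "ry": 0, "rz": 0.06, "claw": 0.3}, {"x": -1.2, "y": -0.6, "z": 1.6, "rx": 0, "ry": 0, "rz": 0.06, "claw": 0.3}])

```text
t: 10.72
eef_pos: [0.4613, -0.1109, 0.0477]
ee_rot: [-0.002, 0.696, 0.718, -0.001]
contact_force: [-0.8, 1.1, 0.5]
gripper_width: 0.0592
grasp_force: 0.0
```

```bash
python3 - <<'E'
from h import *
go(-.185,-.105,.006,90)
get_image('wrist');im=get_image('wrist');c=get_calibration('wrist')
np.save('w.npy',im)
hsv=cv2.cvtColor(im,cv2.COLOR_RGB2HSV);m=cv2.inRange(hsv,(60,80,40),(90,255,160))
n,l,st,ct=cv2.connectedComponentsWithStats(m)
for i in range(1,n):
    if st[i,4]>800: print(st[i],ct[i],w2r(*px2w('wrist',ct[i],.012,c)[:2]))
m=cv2.inRange(cv2.cvtColor(get_image('top'),cv2.COLOR_RGB2HSV),(60,80,40),(90,255,160))
n,l,st,ct=cv2.connectedComponentsWithStats(m)
for i in range(1,n):
    if st[i,4]>300: print(st[i],ct[i],w2r(*px2w('top',ct[i],.012)[:2]))
E
```

```text
t 10.72 tip rack [-0.1869 -0.1036] z 0.0877 F [-0.8  1.1  0.5] w 0.0592 q [-0.29  0.24  2.23  0.    0.68 -0.32]
shift [-0.04  0.06  2.04] turn [-0.05 -0.02 -0.11]
[  200     0   196   194 16682] [293.58464213 102.48039803] [-0.20137679 -0.00937948]
[  540   107   100   184 11069] [593.43581173 204.26018611] [-0.01779553 -0.06996174]
[ 324  165   49   40 1023] [349.92277615 186.99315738] [-0.00811967 -0.07291617]
[ 297  212  126   81 3554] [367.8117614  248.80275746] [-0.16100795 -0.10672108]
[  279   258   147   222 22187] [362.66327128 385.52016947] [-0.47841073 -0.07450604]
[ 557  298   64   52 2286] [588.16666667 323.73097113] [-0.36531124 -0.61259975]
[  74  453  101   27 1282] [114.83697348 471.17862715] [-0.63832049  0.50166899]
```

Emit:
move_arm(series=[{"x": 0, "y": 0, "z": 0.5, "rx": 0, "ry": 0, "rz": -0.06, "claw": 0.3}, {"x": 0, "y": 0, "z": 1.0, "rx": 0, "ry": 0, "rz": -0.06, "claw": 0.3}, {"x": 0, "y": 0, "z": 1.5, "rx": 0, "ry": 0, "rz": -0.06, "claw": 0.3}, {"x": 0, "y": 0, "z": 1.8, "rx": 0, "ry": 0, "rz": -0.06, "claw": 0.3}, {"x": 0, "y": 0, "z": 1.8, "rx": 0, "ry": 0, "rz": -0.06, "claw": 0.3}])

```text
t: 11.28
eef_pos: [0.4631, -0.1107, -0.0224]
ee_rot: [-0.001, 0.693, 0.721, -0.0]
contact_force: [-1.5, 0.8, -0.6]
gripper_width: 0.0594
grasp_force: 0.0
```

Emit:
move_arm(series=[{"x": 0, "y": 0, "z": 0.05, "rx": 0, "ry": 0, "rz": 0, "claw": 0.3}, {"x": 0, "y": 0, "z": 0.1, "rx": 0, "ry": 0, "rz": 0, "claw": 0.3}, {"x": 0, "y": 0, "z": 0.1, "rx": 0, "ry": 0, "rz": 0, "claw": 0.3}])

```text
t: 11.53
eef_pos: [0.4644, -0.1113, -0.0245]
ee_rot: [0.001, 0.693, 0.721, 0.0]
contact_force: [-0.2, 0.3, 0.5]
gripper_width: 0.0592
grasp_force: 0.0
```

Emit:
move_arm(series=[{"x": 0, "y": 0, "z": 0.05, "rx": 0, "ry": 0, "rz": 0, "claw": 0.3}, {"x": 0, "y": 0, "z": 0.1, "rx": 0, "ry": 0, "rz": 0, "claw": 0.3}, {"x": 0, "y": 0, "z": 0.1, "rx": 0, "ry": 0, "rz": 0, "claw": 0.3}])

```text
t: 11.78
eef_pos: [0.4638, -0.1113, -0.0292]
ee_rot: [0.0, 0.693, 0.721, 0.0]
contact_force: [-0.1, 0.0, -0.0]
gripper_width: 0.0594
grasp_force: 0.0
```

```bash
python3 -c "
from h import *
go(-.185,-.005,.006,90)"
```

```text
t 11.78 tip rack [-0.1845 -0.1039] z 0.0108 F [-0.1  0.  -0. ] w 0.0594 q [-0.28  0.41  2.23  0.    0.51 -0.32]
shift [ 2.47 -0.01  0.12] turn [0. 0. 0.]
```

Emit:
move_arm(series=[{"x": 0, "y": 0, "z": 0.06, "rx": 0, "ry": 0, "rz": 0, "claw": 0.3}, {"x": 0, "y": 0, "z": 0.12, "rx": 0, "ry": 0, "rz": 0, "claw": 0.3}, {"x": 0, "y": 0, "z": 0.12, "rx": 0, "ry": 0, "rz": 0, "claw": 0.3}])

```text
t: 12.03
eef_pos: [0.4635, -0.1112, -0.0345]
ee_rot: [-0.0, 0.693, 0.721, -0.0]
contact_force: [-0.3, 0.0, 0.1]
gripper_width: 0.0595
grasp_force: 0.0
```

Emit:
move_arm(series=[{"x": 0, "y": 0, "z": 0.04, "rx": 0, "ry": 0, "rz": 0, "claw": 0.3}, {"x": 0, "y": 0, "z": 0.06, "rx": 0, "ry": 0, "rz": 0, "claw": 0.3}, {"x": 0, "y": 0, "z": 0.06, "rx": 0, "ry": 0, "rz": 0, "claw": 0.3}])

```text
t: 12.28
eef_pos: [0.4636, -0.1112, -0.0367]
ee_rot: [-0.0, 0.693, 0.721, -0.0]
contact_force: [0.3, 0.1, -0.7]
gripper_width: 0.0593
grasp_force: 0.0
```

```bash
python3 -c "
from h import *
go(-.185,-.005,.006,90)"
```

```text
t 12.28 tip rack [-0.1847 -0.1039] z 0.0033 F [ 0.3  0.1 -0.7] w 0.0593 q [-0.28  0.42  2.22  0.    0.5  -0.32]
shift [ 2.47 -0.01 -0.07] turn [-0. -0.  0.]
```

Emit:
move_arm(series=[{"x": 0.15, "y": 0, "z": -0.05, "rx": 0, "ry": 0, "rz": 0, "claw": 0.3}, {"x": 0.3, "y": 0, "z": -0.05, "rx": 0, "ry": 0, "rz": 0, "claw": 0.3}, {"x": 0.45, "y": 0, "z": -0.05, "rx": 0, "ry": 0, "rz": 0, "claw": 0.3}, {"x": 0.6, "y": 0, "z": -0.05, "rx": 0, "ry": 0, "rz": 0, "claw": 0.3}, {"x": 0.75, "y": 0, "z": -0.05, "rx": 0, "ry": 0, "rz": 0, "claw": 0.3}])

```text
t: 12.7
eef_pos: [0.4625, -0.0805, -0.0344]
ee_rot: [0.0, 0.693, 0.721, -0.0]
contact_force: [-1.4, -1.6, 0.6]
gripper_width: 0.0596
grasp_force: 0.9
```

Emit:
move_arm(series=[{"x": 0.15, "y": 0, "z": 0, "rx": 0, "ry": 0, "rz": 0, "claw": 0.3}, {"x": 0.3, "y": 0, "z": 0, "rx": 0, "ry": 0, "rz": 0, "claw": 0.3}, {"x": 0.45, "y": 0, "z": 0, "rx": 0, "ry": 0, "rz": 0, "claw": 0.3}, {"x": 0.6, "y": 0, "z": 0, "rx": 0, "ry": 0, "rz": 0, "claw": 0.3}, {"x": 0.75, "y": 0, "z": 0, "rx": 0, "ry": 0, "rz": 0, "claw": 0.3}])

```text
t: 13.12
eef_pos: [0.4613, -0.0507, -0.0344]
ee_rot: [-0.0, 0.693, 0.721, -0.0]
contact_force: [-0.4, -2.6, 1.3]
gripper_width: 0.059
grasp_force: 1.3
```

```bash
cat >> h.py <<'E'
def board(tag=None):  # green board outline in the wrist picture -> rack frame min-area rectangle
    get_image('wrist');im=get_image('wrist');c=get_calibration('wrist')
    if tag: cv2.imwrite(f'pics/{tag}.png',im[:,:,::-1])
    m=cv2.inRange(cv2.cvtColor(im,cv2.COLOR_RGB2HSV),(60,80,40),(90,255,160))
    m=cv2.morphologyEx(m,cv2.MORPH_CLOSE,np.ones((9,9)))
    for k in cv2.findContours(m,cv2.RETR_EXTERNAL,cv2.CHAIN_APPROX_NONE)[0]:
        if cv2.contourArea(k)<2000: continue
        P=np.array([w2r(*px2w('wrist',q,.012,c)[:2]) for q in k[:,0]])*1000
        bb=cv2.boundingRect(k); r=cv2.minAreaRect(P.astype(np.float32))
        print('px',bb,'centre',np.round(r[0],1),'size',np.round(r[1],1),'ang',round(r[2],1),'lo',P.min(0).round(1),'hi',P.max(0).round(1))
E
python3 -c "
from h import *
go(-.185,-.005,.006,90);board()"
```

```text
t 13.12 tip rack [-0.1846 -0.0433] z 0.0056 F [-0.4 -2.6  1.3] w 0.059 q [-0.16  0.4   2.25 -0.    0.49 -0.2 ]
shift [ 0.96 -0.01 -0.01] turn [-0.  0.  0.]
px (186, 0, 264, 276) centre [-186.7   29.2] size [104.3  93.8] ang 89.9 lo [-233.6  -22.9] hi [-139.7   81.3]
```

Emit:
move_arm(series=[{"x": 0.15, "y": 0, "z": 0, "rx": 0, "ry": 0, "rz": 0, "claw": 0.3}, {"x": 0.3, "y": 0, "z": 0, "rx": 0, "ry": 0, "rz": 0, "claw": 0.3}, {"x": 0.45, "y": 0, "z": 0, "rx": 0, "ry": 0, "rz": 0, "claw": 0.3}, {"x": 0.6, "y": 0, "z": 0, "rx": 0, "ry": 0, "rz": 0, "claw": 0.3}, {"x": 0.7, "y": 0, "z": 0, "rx": 0, "ry": 0, "rz": 0, "claw": 0.3}])

```text
t: 13.63
eef_pos: [0.4602, -0.0226, -0.0345]
ee_rot: [0.0, 0.693, 0.721, 0.0]
contact_force: [-0.9, -1.7, 0.8]
gripper_width: 0.059
grasp_force: 0.9
```

Emit:
move_arm(series=[{"x": 0.08, "y": 0, "z": 0, "rx": 0, "ry": 0, "rz": 0, "claw": 0.3}, {"x": 0.16, "y": 0, "z": 0, "rx": 0, "ry": 0, "rz": 0, "claw": 0.3}, {"x": 0.22, "y": 0, "z": 0, "rx": 0, "ry": 0, "rz": 0, "claw": 0.3}, {"x": 0.22, "y": 0, "z": 0, "rx": 0, "ry": 0, "rz": 0, "claw": 0.3}, {"x": 0.22, "y": 0, "z": 0, "rx": 0, "ry": 0, "rz": 0, "claw": 0.3}])

```text
t: 14.05
eef_pos: [0.4598, -0.0144, -0.0345]
ee_rot: [-0.0, 0.693, 0.721, -0.0]
contact_force: [0.6, -0.0, 0.2]
gripper_width: 0.0592
grasp_force: 0.0
```

```bash
python3 -c "
from h import *
go(-.185,-.005,.006,90);board()"
```

```text
t 14.05 tip rack [-0.1846 -0.007 ] z 0.0055 F [ 0.6 -0.   0.2] w 0.0592 q [-0.08  0.4   2.26  0.    0.48 -0.12]
shift [ 0.05 -0.01 -0.01] turn [-0. -0.  0.]
px (185, 0, 264, 275) centre [-186.8   65.3] size [ 93.9 103.7] ang 0.0 lo [-233.7   13.5] hi [-139.9  117.2]
```

Emit:
move_arm(series=[{"x": -0.4, "y": 0, "z": 0, "rx": 0, "ry": 0, "rz": 0, "claw": 0.3}, {"x": -0.7, "y": 0, "z": -0.6, "rx": 0, "ry": 0, "rz": 0, "claw": 0.3}, {"x": -0.7, "y": 0, "z": -1.4, "rx": 0, "ry": 0, "rz": 1.4, "claw": 0.3}, {"x": -0.7, "y": 0, "z": -2.2, "rx": 0, "ry": 0, "rz": 2.8, "claw": 0.3}, {"x": -0.7, "y": 0, "z": -2.8, "rx": 0, "ry": 0, "rz": 4.2, "claw": 0.3}])

```text
t: 14.57
eef_pos: [0.4612, -0.0429, 0.0796]
ee_rot: [0.0, 0.815, 0.58, 0.0]
contact_force: [-0.2, -0.4, -0.0]
gripper_width: 0.059
grasp_force: 0.0
```

Emit:
move_arm(series=[{"x": 0, "y": 0, "z": 0, "rx": 0, "ry": 0, "rz": 1.4, "claw": 0.3}, {"x": 0, "y": 0, "z": 0, "rx": 0, "ry": 0, "rz": 2.8, "claw": 0.3}, {"x": 0, "y": 0, "z": 0, "rx": 0, "ry": 0, "rz": 4.2, "claw": 0.3}, {"x": 0, "y": 0, "z": 0, "rx": 0, "ry": 0, "rz": 5.6, "claw": 0.3}, {"x": 0, "y": 0, "z": 0, "rx": 0, "ry": 0, "rz": 7.0, "claw": 0.3}])

```text
t: 14.98
eef_pos: [0.4609, -0.0426, 0.0776]
ee_rot: [-0.0, 0.951, 0.309, 0.0]
contact_force: [0.2, -0.2, 0.5]
gripper_width: 0.0591
grasp_force: 0.0
```

Emit:
move_arm(series=[{"x": 0, "y": 0, "z": 0, "rx": 0, "ry": 0, "rz": 1.4, "claw": 0.3}, {"x": 0, "y": 0, "z": 0, "rx": 0, "ry": 0, "rz": 2.8, "claw": 0.3}, {"x": 0, "y": 0, "z": 0, "rx": 0, "ry": 0, "rz": 4.2, "claw": 0.3}, {"x": 0, "y": 0, "z": 0, "rx": 0, "ry": 0, "rz": 5.6, "claw": 0.3}, {"x": 0, "y": 0, "z": 0, "rx": 0, "ry": 0, "rz": 6.8, "claw": 0.3}])

```text
t: 15.4
eef_pos: [0.4608, -0.0426, 0.0775]
ee_rot: [-0.0, 1.0, 0.017, -0.0]
contact_force: [0.7, 0.3, -0.5]
gripper_width: 0.0593
grasp_force: 0.0
```

```bash
python3 -c "
from h import *
go(-.185,.071,.1,0,20)"
```

```text
t 15.4 tip rack [-0.1847 -0.0352] z 0.1175 F [ 0.7  0.3 -0.5] w 0.0593 q [-0.14  0.17  2.25  0.    0.73  1.39]
shift [-0.37 -2.65  0.38] turn [-0.01 -4.   -0.07]
```

Emit:
move_arm(series=[{"x": -0.1, "y": -0.6, "z": 0, "rx": 0, "ry": -1, "rz": 0, "claw": 0.3}, {"x": -0.2, "y": -1.2, "z": 0, "rx": 0, "ry": -2, "rz": 0, "claw": 0.3}, {"x": -0.3, "y": -1.8, "z": 0, "rx": 0, "ry": -3, "rz": 0, "claw": 0.3}, {"x": -0.37, "y": -2.4, "z": 0, "rx": 0, "ry": -4, "rz": 0, "claw": 0.3}, {"x": -0.37, "y": -2.65, "z": 0, "rx": 0, "ry": -4, "rz": 0, "claw": 0.3}])

```text
t: 15.82
eef_pos: [0.4429, 0.0648, 0.0772]
ee_rot: [0.004, 0.984, 0.02, -0.176]
contact_force: [0.1, -0.4, 0.2]
gripper_width: 0.0594
grasp_force: 0.0
```

```bash
python3 -c "
from h import *
go(-.275,.071,.08,0,20); go(-.275,.071,.02,0,20)"
```

```text
t 15.82 tip rack [-0.1845  0.0729] z 0.1147 F [ 0.1 -0.4  0.2] w 0.0594 q [0.08 0.33 2.08 0.02 1.09 1.6 ]
shift [-1.82  0.04  1.6 ] turn [0.   0.05 0.01]
t 15.82 tip rack [-0.1845  0.0729] z 0.1147 F [ 0.1 -0.4  0.2] w 0.0594 q [0.08 0.33 2.08 0.02 1.09 1.6 ]
shift [-1.3   0.04  3.  ] turn [0.   0.05 0.01]
```

Emit:
move_arm(series=[{"x": -0.5, "y": 0.04, "z": 0.3, "rx": 0, "ry": 0, "rz": 0, "claw": 0.3}, {"x": -1.0, "y": 0.04, "z": 0.7, "rx": 0, "ry": 0, "rz": 0, "claw": 0.3}, {"x": -1.5, "y": 0.04, "z": 1.2, "rx": 0, "ry": 0, "rz": 0, "claw": 0.3}, {"x": -1.82, "y": 0.04, "z": 1.6, "rx": 0, "ry": 0, "rz": 0, "claw": 0.3}, {"x": -1.82, "y": 0.04, "z": 1.6, "rx": 0, "ry": 0, "rz": 0, "claw": 0.3}])

```text
t: 16.23
eef_pos: [0.3468, 0.0571, 0.0408]
ee_rot: [0.004, 0.984, 0.02, -0.175]
contact_force: [-0.5, 0.3, -0.5]
gripper_width: 0.0592
grasp_force: 0.0
```

```bash
python3 -c "
from h import *
go(-.272,.071,.012,0,20); board('wr6')"
```

```text
t 16.23 tip rack [-0.2808  0.0689] z 0.0783 F [-0.5  0.3 -0.5] w 0.0592 q [0.08 0.27 2.27 0.02 0.96 1.6 ]
shift [ 0.78 -0.05  1.48] turn [0.   0.04 0.  ]
px (182, 0, 272, 159) centre [-196.4   70.7] size [ 71.5 114.3] ang 0.0 lo [-232.2   13.5] hi [-160.7  127.9]
```

Emit:
move_arm(series=[{"x": 0.2, "y": 0, "z": 0.4, "rx": 0, "ry": 0, "rz": 0, "claw": 0.3}, {"x": 0.4, "y": 0, "z": 0.8, "rx": 0, "ry": 0, "rz": 0, "claw": 0.3}, {"x": 0.6, "y": 0, "z": 1.15, "rx": 0, "ry": 0, "rz": 0, "claw": 0.3}, {"x": 0.72, "y": 0, "z": 1.4, "rx": 0, "ry": 0, "rz": 0, "claw": 0.3}, {"x": 0.72, "y": 0, "z": 1.4, "rx": 0, "ry": 0, "rz": 0, "claw": 0.3}])

```text
t: 16.75
eef_pos: [0.3603, 0.0578, -0.0213]
ee_rot: [0.003, 0.985, 0.02, -0.174]
contact_force: [-0.3, -0.4, -0.8]
gripper_width: 0.059
grasp_force: 0.0
```

```bash
python3 -c "
from h import *
go(-.272,.071,.010,0,20);go(-.172,.071,.010,0,20)"
```

```text
t 16.75 tip rack [-0.2675  0.0691] z 0.0163 F [-0.3 -0.4 -0.8] w 0.059 q [0.08 0.42 2.24 0.02 0.83 1.6 ]
shift [-0.05 -0.05  0.19] turn [-0.  0. -0.]
t 16.75 tip rack [-0.2675  0.0691] z 0.0163 F [-0.3 -0.4 -0.8] w 0.059 q [0.08 0.42 2.24 0.02 0.83 1.6 ]
shift [ 2.3  -0.05 -0.67] turn [-0.  0. -0.]
```

Emit:
move_arm(series=[{"x": 0.05, "y": -0.05, "z": 0.14, "rx": 0, "ry": 0, "rz": 0, "claw": 0.3}, {"x": 0.15, "y": -0.05, "z": 0.1, "rx": 0, "ry": 0, "rz": 0, "claw": 0.3}, {"x": 0.3, "y": -0.05, "z": 0.05, "rx": 0, "ry": 0, "rz": 0, "claw": 0.3}, {"x": 0.45, "y": -0.05, "z": 0, "rx": 0, "ry": 0, "rz": 0, "claw": 0.3}, {"x": 0.6, "y": -0.05, "z": -0.06, "rx": 0, "ry": 0, "rz": 0, "claw": 0.3}])

```text
t: 17.17
eef_pos: [0.3839, 0.0609, -0.0257]
ee_rot: [0.003, 0.985, 0.02, -0.173]
contact_force: [-1.7, -0.1, 0.3]
gripper_width: 0.0593
grasp_force: 0.7
```

Emit:
move_arm(series=[{"x": 0.19, "y": 0, "z": -0.07, "rx": 0, "ry": 0, "rz": 0, "claw": 0.3}, {"x": 0.38, "y": 0, "z": -0.14, "rx": 0, "ry": 0, "rz": 0, "claw": 0.3}, {"x": 0.56, "y": 0, "z": -0.2, "rx": 0, "ry": 0, "rz": 0, "claw": 0.3}, {"x": 0.75, "y": 0, "z": -0.27, "rx": 0, "ry": 0, "rz": 0, "claw": 0.3}, {"x": 0.94, "y": 0, "z": -0.34, "rx": 0, "ry": 0, "rz": 0, "claw": 0.3}])

```text
t: 17.58
eef_pos: [0.4228, 0.0625, -0.026]
ee_rot: [0.004, 0.984, 0.02, -0.175]
contact_force: [-7.6, -0.3, 7.1]
gripper_width: 0.0593
grasp_force: 4.3
```

```bash
python3 -c "
from h import *
go(-.068,.071,.010,0,20);board()"
```

```text
t 17.58 tip rack [-0.2048  0.0713] z 0.0115 F [-7.6 -0.3  7.1] w 0.0593 q [0.08 0.49 2.12 0.02 0.88 1.6 ]
shift [ 3.23  0.01 -1.14] turn [0.   0.02 0.  ]
px (126, 34, 396, 246) centre [-136.4   70.6] size [114.8  94.3] ang 90.0 lo [-183.5   13.2] hi [-89.3 128. ]
```

Emit:
move_arm(series=[{"x": 0.19, "y": 0, "z": -0.07, "rx": 0, "ry": 0, "rz": 0, "claw": 0.3}, {"x": 0.38, "y": 0, "z": -0.14, "rx": 0, "ry": 0, "rz": 0, "claw": 0.3}, {"x": 0.56, "y": 0, "z": -0.2, "rx": 0, "ry": 0, "rz": 0, "claw": 0.3}, {"x": 0.75, "y": 0, "z": -0.27, "rx": 0, "ry": 0, "rz": 0, "claw": 0.3}, {"x": 0.94, "y": 0, "z": -0.34, "rx": 0, "ry": 0, "rz": 0, "claw": 0.3}])

```text
t: 18.1
eef_pos: [0.4635, 0.0641, -0.0263]
ee_rot: [0.004, 0.985, 0.02, -0.174]
contact_force: [-5.1, 1.0, 4.2]
gripper_width: 0.0592
grasp_force: 2.7
```

Emit:
move_arm(series=[{"x": 0.19, "y": 0, "z": -0.07, "rx": 0, "ry": 0, "rz": 0, "claw": 0.3}, {"x": 0.38, "y": 0, "z": -0.14, "rx": 0, "ry": 0, "rz": 0, "claw": 0.3}, {"x": 0.56, "y": 0, "z": -0.2, "rx": 0, "ry": 0, "rz": 0, "claw": 0.3}, {"x": 0.75, "y": 0, "z": -0.27, "rx": 0, "ry": 0, "rz": 0, "claw": 0.3}, {"x": 0.94, "y": 0, "z": -0.34, "rx": 0, "ry": 0, "rz": 0, "claw": 0.3}])

```text
t: 18.52
eef_pos: [0.5032, 0.0657, -0.0263]
ee_rot: [0.004, 0.985, 0.02, -0.174]
contact_force: [-5.4, 0.1, 5.4]
gripper_width: 0.0593
grasp_force: 3.4
```

```bash
python3 -c "
from h import *
go(-.068,.071,.010,0,20);board()"
```

```text
t 18.52 tip rack [-0.1243  0.0713] z 0.0113 F [-5.4  0.1  5.4] w 0.0593 q [0.08 0.58 1.96 0.02 0.96 1.6 ]
shift [ 1.33  0.01 -0.45] turn [0.   0.01 0.  ]
px (126, 33, 396, 247) centre [-55.9  70.6] size [114.8  94.3] ang 90.0 lo [-103.1   13.2] hi [ -8.7 128. ]
px (571, 0, 69, 161) centre [-28.5 -17.9] size [53.6 21.4] ang 25.1 lo [-48.2 -38.9] hi [ -0.6 -14.4]
```

Emit:
move_arm(series=[{"x": 0.19, "y": 0, "z": -0.07, "rx": 0, "ry": 0, "rz": 0, "claw": 0.3}, {"x": 0.38, "y": 0, "z": -0.14, "rx": 0, "ry": 0, "rz": 0, "claw": 0.3}, {"x": 0.56, "y": 0, "z": -0.2, "rx": 0, "ry": 0, "rz": 0, "claw": 0.3}, {"x": 0.75, "y": 0, "z": -0.27, "rx": 0, "ry": 0, "rz": 0, "claw": 0.3}, {"x": 0.94, "y": 0, "z": -0.34, "rx": 0, "ry": 0, "rz": 0, "claw": 0.3}])

```text
t: 19.03
eef_pos: [0.5437, 0.0673, -0.0265]
ee_rot: [0.003, 0.985, 0.02, -0.174]
contact_force: [-2.5, 0.2, 0.4]
gripper_width: 0.0595
grasp_force: 1.0
```

Emit:
move_arm(series=[{"x": 0.08, "y": 0, "z": -0.03, "rx": 0, "ry": 0, "rz": 0, "claw": 0.3}, {"x": 0.16, "y": 0, "z": -0.06, "rx": 0, "ry": 0, "rz": 0, "claw": 0.3}, {"x": 0.23, "y": 0, "z": -0.08, "rx": 0, "ry": 0, "rz": 0, "claw": 0.3}, {"x": 0.28, "y": 0, "z": -0.1, "rx": 0, "ry": 0, "rz": 0, "claw": 0.3}, {"x": 0.28, "y": 0, "z": -0.1, "rx": 0, "ry": 0, "rz": 0, "claw": 0.3}])

```text
t: 19.45
eef_pos: [0.5549, 0.0678, -0.0265]
ee_rot: [0.003, 0.985, 0.02, -0.174]
contact_force: [-1.6, -0.4, 1.5]
gripper_width: 0.059
grasp_force: 0.7
```

```bash
python3 -c "
from h import *
go(-.068,.071,.010,0,20);board()"
```

```text
t 19.45 tip rack [-0.0726  0.0713] z 0.0111 F [-1.6 -0.4  1.5] w 0.059 q [0.07 0.63 1.85 0.01 1.01 1.59]
shift [ 0.12  0.01 -0.01] turn [ 0. -0.  0.]
px (125, 32, 398, 248) centre [-5.4 70.6] size [114.9  94.5] ang 90.0 lo [-52.7  13.2] hi [ 41.8 128.1]
px (528, 18, 112, 256) centre [-10.  -20.9] size [105.6  42.4] ang 25.1 lo [-49.3 -62.6] hi [ 45.3 -14.4]
```

Emit:
move_arm(series=[{"x": 0.03, "y": 0, "z": -0.01, "rx": 0, "ry": 0, "rz": 0, "claw": 0.3}, {"x": 0.06, "y": 0, "z": -0.02, "rx": 0, "ry": 0, "rz": 0, "claw": 0.3}, {"x": 0.09, "y": 0, "z": -0.03, "rx": 0, "ry": 0, "rz": 0, "claw": 0.3}, {"x": 0.09, "y": 0, "z": -0.03, "rx": 0, "ry": 0, "rz": 0, "claw": 0.3}])

```text
t: 19.88
eef_pos: [0.5585, 0.0679, -0.0266]
ee_rot: [0.003, 0.985, 0.02, -0.174]
contact_force: [-1.9, 0.1, 1.4]
gripper_width: 0.0593
grasp_force: 1.5
```

```bash
python3 -c "
from h import *
go(-.068,.071,.010,0,20);board()"
```

```text
t 19.88 tip rack [-0.069   0.0713] z 0.011 F [-1.9  0.1  1.4] w 0.0593 q [0.07 0.63 1.84 0.01 1.01 1.59]
shift [0.03 0.01 0.01] turn [0. 0. 0.]
px (525, 33, 115, 247) centre [-10.1 -21.8] size [106.4  44. ] ang 25.2 lo [-48.9 -64.3] hi [ 45.3 -14.4]
px (125, 33, 398, 247) centre [-1.8 70.6] size [114.8  94.1] ang 90.0 lo [-48.9  13.2] hi [ 45.3 128. ]
```

Emit:
move_arm(series=[{"x": 0.02, "y": 0, "z": -0.01, "rx": 0, "ry": 0, "rz": 0, "claw": 0.3}, {"x": 0.04, "y": 0, "z": -0.01, "rx": 0, "ry": 0, "rz": 0, "claw": 0.3}, {"x": 0.04, "y": 0, "z": -0.01, "rx": 0, "ry": 0, "rz": 0, "claw": 0.3}])

```text
t: 20.23
eef_pos: [0.5599, 0.068, -0.0267]
ee_rot: [0.004, 0.985, 0.02, -0.174]
contact_force: [-4.2, 0.3, 4.8]
gripper_width: 0.0595
grasp_force: 2.7
```

```bash
python3 -c "
from h import *
go(-.12,.071,.010,0,20);board()"
```

```text
t 20.23 tip rack [-0.0676  0.0713] z 0.0108 F [-4.2  0.3  4.8] w 0.0595 q [0.07 0.64 1.84 0.01 1.02 1.59]
shift [-1.22  0.01  0.47] turn [0.   0.01 0.  ]
px (524, 39, 116, 244) centre [ -1.9 -39.6] size [94.6 50.1] ang 0.4 lo [-49. -65.] hi [ 45.2 -14.4]
px (125, 33, 398, 248) centre [-0.5 70.7] size [114.9  94.6] ang 90.0 lo [-47.8  13.2] hi [ 46.8 128.1]
```

Emit:
move_arm(series=[{"x": -0.4, "y": 0, "z": 0.13, "rx": 0, "ry": 0, "rz": 0, "claw": 0.3}, {"x": -0.9, "y": 0, "z": 0.3, "rx": 0, "ry": 0, "rz": 0, "claw": 0.3}, {"x": -1.3, "y": 0, "z": -0.4, "rx": 0, "ry": 0, "rz": 0, "claw": 0.3}, {"x": -1.6, "y": 0, "z": -1.2, "rx": 0, "ry": 0, "rz": 0, "claw": 0.2}, {"x": -1.9, "y": 0, "z": -2.0, "rx": 0, "ry": 0, "rz": 0, "claw": 0.2}])

```text
t: 20.75
eef_pos: [0.5155, 0.0662, 0.0752]
ee_rot: [0.004, 0.985, 0.02, -0.174]
contact_force: [0.3, -0.6, 0.0]
gripper_width: 0.0547
grasp_force: 0.0
```

```bash
python3 -c "
from h import *
go(-.061,.22,.1,0,0)"
```

```text
t 20.75 tip rack [-0.112   0.0713] z 0.1128 F [ 0.3 -0.6  0. ] w 0.0547 q [0.08 0.42 1.93 0.01 1.13 1.6 ]
shift [ 1.65 -3.72 -0.2 ] turn [0. 4. 0.]
```

Emit:
move_arm(series=[{"x": 0.33, "y": -0.8, "z": -0.2, "rx": 0, "ry": 0.8, "rz": 0, "claw": 0.2}, {"x": 0.66, "y": -1.6, "z": -0.2, "rx": 0, "ry": 1.6, "rz": 0, "claw": 0.2}, {"x": 1.0, "y": -2.4, "z": -0.2, "rx": 0, "ry": 2.4, "rz": 0, "claw": 0.2}, {"x": 1.33, "y": -3.1, "z": -0.2, "rx": 0, "ry": 3.2, "rz": 0, "claw": 0.2}, {"x": 1.65, "y": -3.75, "z": -0.2, "rx": 0, "ry": 4, "rz": 0, "claw": 0.2}])

```text
t: 21.17
eef_pos: [0.5761, 0.2208, 0.0599]
ee_rot: [-0.001, 1.0, 0.02, 0.003]
contact_force: [0.7, -0.1, -0.3]
gripper_width: 0.0547
grasp_force: 0.0
```

Emit:
move_arm(series=[{"x": 0, "y": 0, "z": 0, "rx": 0, "ry": 0, "rz": 0, "claw": 0.2}, {"x": 0, "y": 0, "z": 0, "rx": 0, "ry": 0, "rz": 0, "claw": 0.2}])

```text
t: 21.33
eef_pos: [0.5745, 0.2198, 0.0593]
ee_rot: [-0.0, 1.0, 0.021, 0.0]
contact_force: [-0.1, -0.2, 0.6]
gripper_width: 0.0547
grasp_force: 0.0
```

```bash
python3 -c "
from h import *
go(-.061,.22,.035,0,0)"
```

```text
t 21.33 tip rack [-0.0607  0.2224] z 0.0993 F [-0.1 -0.2  0.6] w 0.0547 q [0.33 0.41 1.95 0.   0.78 1.86]
shift [-0.01  0.06  1.61] turn [-0.   -0.    0.03]
```

Emit:
move_arm(series=[{"x": 0, "y": 0.03, "z": 0.4, "rx": 0, "ry": 0, "rz": 0, "claw": 0.2}, {"x": 0, "y": 0.03, "z": 0.8, "rx": 0, "ry": 0, "rz": 0, "claw": 0.2}, {"x": 0, "y": 0.03, "z": 1.2, "rx": 0, "ry": 0, "rz": 0, "claw": 0.2}, {"x": 0, "y": 0.03, "z": 1.6, "rx": 0, "ry": 0, "rz": 0, "claw": 0.2}, {"x": 0, "y": 0.03, "z": 1.6, "rx": 0, "ry": 0, "rz": 0, "claw": 0.2}])

```text
t: 21.75
eef_pos: [0.5734, 0.2159, -0.0072]
ee_rot: [0.001, 1.0, 0.02, -0.002]
contact_force: [-0.7, 0.1, -0.8]
gripper_width: 0.0548
grasp_force: 0.0
```

Emit:
move_arm(series=[{"x": 0, "y": 0, "z": 0, "rx": 0, "ry": 0, "rz": 0, "claw": -0.9}, {"x": 0, "y": 0, "z": 0, "rx": 0, "ry": 0, "rz": 0, "claw": -0.9}, {"x": 0, "y": 0, "z": 0, "rx": 0, "ry": 0, "rz": 0, "claw": -0.9}, {"x": 0, "y": 0, "z": 0, "rx": 0, "ry": 0, "rz": 0, "claw": -0.9}, {"x": 0, "y": 0, "z": 0, "rx": 0, "ry": 0, "rz": 0, "claw": -0.9}])

```text
t: 22.17
eef_pos: [0.5752, 0.2176, -0.0039]
ee_rot: [-0.0, 1.0, 0.02, 0.001]
contact_force: [-0.1, 0.0, -0.3]
gripper_width: 0.0241
grasp_force: 0.0
```

Emit:
move_arm(series=[{"x": 0, "y": 0, "z": 0, "rx": 0, "ry": 0, "rz": 0, "claw": -0.9}, {"x": 0, "y": 0, "z": 0, "rx": 0, "ry": 0, "rz": 0, "claw": -0.9}, {"x": 0, "y": 0, "z": 0, "rx": 0, "ry": 0, "rz": 0, "claw": -0.9}, {"x": 0, "y": 0, "z": 0, "rx": 0, "ry": 0, "rz": 0, "claw": -0.9}])

```text
t: 22.5
eef_pos: [0.5751, 0.2177, -0.0042]
ee_rot: [-0.0, 1.0, 0.02, 0.0]
contact_force: [-1.5, -0.3, 6.5]
gripper_width: 0.0169
grasp_force: 30.0
```

```bash
python3 -c "
from h import *
go(-.061,.1766,.035,0,0)"
```

```text
t 22.5 tip rack [-0.0601  0.2202] z 0.0358 F [-1.5 -0.3  6.5] w 0.0169 q [ 0.32  0.51  1.96 -0.    0.68  1.85]
shift [-0.02  1.09  0.02] turn [-0.   -0.01  0.  ]
```

Emit:
move_arm(series=[{"x": 0, "y": 0.2, "z": 0, "rx": 0, "ry": 0, "rz": 0, "claw": -0.9}, {"x": 0, "y": 0.4, "z": 0, "rx": 0, "ry": 0, "rz": 0, "claw": -0.9}, {"x": 0, "y": 0.6, "z": 0, "rx": 0, "ry": 0, "rz": 0, "claw": -0.9}, {"x": 0, "y": 0.8, "z": 0, "rx": 0, "ry": 0, "rz": 0, "claw": -0.9}, {"x": 0, "y": 0.95, "z": 0, "rx": 0, "ry": 0, "rz": 0, "claw": -0.9}])

```text
t: 22.92
eef_pos: [0.5768, 0.1794, -0.0041]
ee_rot: [-0.0, 1.0, 0.02, 0.0]
contact_force: [-0.2, 2.7, 5.4]
gripper_width: 0.017
grasp_force: 30.0
```

Emit:
move_arm(series=[{"x": 0, "y": 0.08, "z": 0, "rx": 0, "ry": 0, "rz": 0, "claw": -0.9}, {"x": 0, "y": 0.14, "z": 0, "rx": 0, "ry": 0, "rz": 0, "claw": -0.9}, {"x": 0, "y": 0.14, "z": 0, "rx": 0, "ry": 0, "rz": 0, "claw": -0.9}])

```text
t: 23.17
eef_pos: [0.577, 0.1742, -0.0041]
ee_rot: [-0.0, 1.0, 0.02, 0.001]
contact_force: [-0.2, 0.6, 5.7]
gripper_width: 0.0171
grasp_force: 30.0
```

```bash
python3 -c "
from h import *
go(-.061,.1766,.035,0,0)"
```

```text
t 23.17 tip rack [-0.06    0.1767] z 0.0359 F [-0.2  0.6  5.7] w 0.0171 q [0.25 0.5  1.98 0.   0.66 1.78]
shift [-0.03  0.    0.02] turn [-0.01 -0.01 -0.01]
```

Closed: the same knob position as at the start. Release, lift straight up and check.

Emit:
move_arm(series=[{"x": 0, "y": 0, "z": 0, "rx": 0, "ry": 0, "rz": 0, "claw": 0.2}, {"x": 0, "y": 0, "z": 0, "rx": 0, "ry": 0, "rz": 0, "claw": 0.2}, {"x": 0, "y": 0, "z": 0, "rx": 0, "ry": 0, "rz": 0, "claw": 0.2}, {"x": 0, "y": 0, "z": 0, "rx": 0, "ry": 0, "rz": 0, "claw": 0.2}, {"x": 0, "y": 0, "z": 0, "rx": 0, "ry": 0, "rz": 0, "claw": 0.2}])

```text
t: 23.58
eef_pos: [0.5763, 0.1739, -0.0048]
ee_rot: [0.0, 1.0, 0.02, -0.0]
contact_force: [-0.8, 0.3, -0.3]
gripper_width: 0.048
grasp_force: 0.0
```

Emit:
move_arm(series=[{"x": 0, "y": 0, "z": -0.5, "rx": 0, "ry": 0, "rz": 0, "claw": 0.2}, {"x": 0, "y": 0, "z": -1.2, "rx": 0, "ry": 0, "rz": 0, "claw": 0.2}, {"x": 0, "y": 0, "z": -2.0, "rx": 0, "ry": 0, "rz": 0, "claw": 0.2}, {"x": 0, "y": 0, "z": -2.8, "rx": 0, "ry": 0, "rz": 0, "claw": 0.2}, {"x": 0, "y": 0, "z": -3.2, "rx": 0, "ry": 0, "rz": 0, "claw": 0.2}])

```text
t: 24.0
eef_pos: [0.5778, 0.1743, 0.1269]
ee_rot: [-0.0, 1.0, 0.02, 0.002]
contact_force: [0.7, -0.0, 1.0]
gripper_width: 0.0547
grasp_force: 0.0
```

Emit:
move_arm(series=[{"x": 0, "y": 0, "z": 0, "rx": 0, "ry": 0, "rz": 0, "claw": 0.2}, {"x": 0, "y": 0, "z": 0, "rx": 0, "ry": 0, "rz": 0, "claw": 0.2}, {"x": 0, "y": 0, "z": 0, "rx": 0, "ry": 0, "rz": 0, "claw": 0.2}])

```text
t: 24.25
eef_pos: [0.5758, 0.1738, 0.1222]
ee_rot: [0.0, 1.0, 0.02, -0.001]
contact_force: [0.2, -0.2, 0.2]
gripper_width: 0.0546
grasp_force: 0.0
```

```bash
python3 -c "
from h import *
go(-.061,.1766,.16,0,0);board('wr7')"
```

```text
t 24.25 tip rack [-0.0611  0.1764] z 0.1622 F [ 0.2 -0.2  0.2] w 0.0546 q [ 0.25  0.3   1.96 -0.    0.88  1.78]
shift [ 0.01 -0.01  0.06] turn [0.   0.02 0.  ]
px (561, 88, 79, 125) centre [ -0.3 -46.3] size [93.6 63.1] ang 0.7 lo [-46.7 -78.4] hi [ 46.2 -14.6]
px (385, 87, 160, 125) centre [ 0.4 69.3] size [ 92.8 113.2] ang 0.0 lo [-45.9  12.8] hi [ 46.9 125.9]
```

View pics/wr7.png

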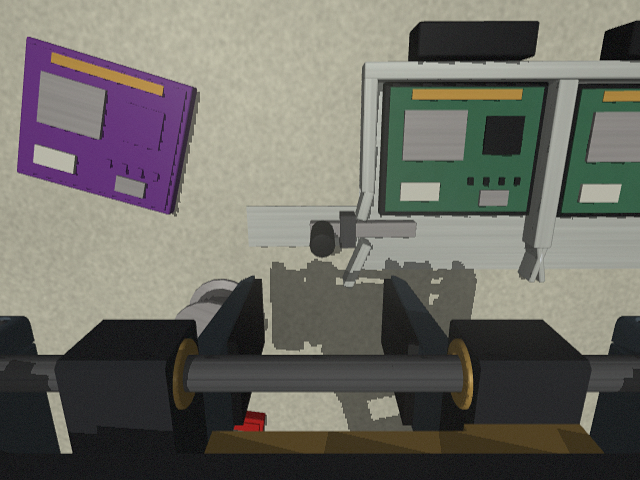

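The new board sits home in the left bay at (465,148), level with the docked one. The keeper bar crosses behind it, with the knob at (322,238), and the robot is clear.

```bash
python3 -c "
from station import *
print(finish_job())"
```

```text
the job is handed in; nothing more can be done
None
```

I handed the job in: by the last wrist-camera check, the new board is home in the left dock with its keeper closed, the docked board hasn't moved, and the robot is clear; the job's verdict wasn't reported back.

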